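# Unfold the portable balance, fit its pan, zero it and load the specimen cups

### The arm

A 6-joint arm with a two-finger parallel gripper is mounted at the origin on a cart in front of the work surface, level with it; the furniture and walls round the work are solid. World frame = base frame: x ahead of the robot, y to its left, z up, the work surface at z = 0. Lengths are in mm, angles in rad, forces in N, time in s.
With the tool pointing down it reaches from about 350 to 875 mm from the base axis. Payload 4.2 kg.
Tool frame: the origin (TCP) lies between the finger pads; the fingertips stand 19 mm ahead of it and the grasp point (between the pads) is the TCP (env.tip_extent is the distance from the TCP to the fingertips, in mm); z points along the fingers, y is the line along which they close (so a half turn about z gives the same grasp; the last joint's range is limited). The gripper opens to 87 mm and grips with 3 to 60 N. Pads are 19 mm wide; open, the fingers measure 117 mm over their backs; the gripper's body (75 mm by 190 mm) begins 51 mm behind the grasp point.
Start: joints at [1.479, 0.385, 0.008, 0, -1.194, -0.259], TCP at [214.748, 586.926, 241.55] pointing down, gripper open.
Joint ranges: [-3.14, 3.14], [-1.21, 2.06], [-1.07, 1.41], [-3.16, 2.05], [-2.99, -0.16], [-3.1, 3.1]. Speed limits (rad/s): [2.79, 2.79, 3.14, 3.14, 3.14, 3.14].

### API

Orientations are given as a 3x3 rotation matrix whose columns are the frame's x, y, z axes.
In Python, from station import env gives the robot as it stands.
- The arm moves only by the shell command python3 steer.py 'ROWS' [OPENING]. ROWS is one flat JSON list of numbers that holds 1 to 12 rows one after another, with no inner brackets; each row has 6 numbers: dx, dy, dz in units of 50 mm, then a rotation vector rx, ry, rz in rad; each row shifts and turns the commanded pose from where the row before left it, along the tool's axes as they then stand; what a row does not reach is not made up. A row lasts 1/12 s, in which the tool goes at most 41.7 mm and 0.125 rad, less where a joint would pass 70% of its speed; a pose out of reach is approached as far as the arm can. OPENING is the finger opening in mm, set as the command begins (- or left out keeps the last). The fingers move at their own pace and stop on an object; the grip force is fixed at half the most. Time passes only in rows, so rows that do not move let the fingers close. It prints the time, the measured TCP pose, the force, the opening and the grip force at its end. Input that does not fit is refused with a message, and nothing moves.
- env.sense(): the state, without advancing time (a new reading comes with each control period).
- env.read_camera(name): name is "scene" or "top" or "wrist"; returns a dict with "img" (400x640x3 uint8, red, green, blue), "vfov" (degrees; the focal length in pixels is half the picture's height over the tangent of half this angle, whatever the lens; pixels are square), "cx", "cy" (the principal point, pixels), "dist" ([k1, k2, p1, p2, k3] as OpenCV has them; the pictures are not rectified), "R" (3x3) and "t" (3): a world point X has camera coordinates R X + t. Camera axes: x right, y down, z forward; pixel columns grow to the right and rows downward; lengths in mm; the calibration is good to about 2 mm. A picture is of the moment at which its call begins. There is no depth.
- env.sign_off(): hands the job in; it is judged then, once.
The state is a dict: "t": time; "qpos": joint angles; "qvel": joint speeds; "tau": joint torques, N m; "tcp_pos": TCP position; "tcp_rot": TCP orientation; "force": force on the tool from outside, world axes, zero at the start; "wrist_torque": the same for the moment, N m; "gripper_width": finger opening in mm; "gripper_force": force on a finger pad.
Only numpy, scipy, OpenCV 4.12 (cv2) and the standard library are available. Lean on these libraries where they do the work, as an engineer would, in place of code of your own. Each camera call takes 0.05 s, during which the arm holds its last target. There are 200 camera calls.

### The job

Weigh the specimen cups on the folding balance, out of the fan's draught: raise all four panels of its draught shield fully upright by their handles (the left and right ones first, for they lie folded over the front and back ones), then fit the weighing pan fully home on its two pegs. With the pan still empty press the blue zero button on the console and release it, then stand every specimen cup upright on the pan and leave them there, shield up; do not disturb the other things on the table.

Things in the scene. Friction and masses are not known exactly. Their poses are not given: they have to be found in the camera images.
- balance: white portable balance, fixed on the table, 178 mm wide (y), 230 mm long (x -141 to +89 mm). Origin on the table under the middle of its square chamber; x points away from its console, y to its left, z up. Housing 30 mm high; console (x below -85 mm) 60 mm high with display and button. With its four panels up the chamber is 161 mm square inside, its walls reaching 116 mm above the table
- receiver (a point): middle of the flat aluminium receiver (56 x 110 mm) in the chamber, on its top face, 36 mm above the table: where the centre of the pan's underside comes to lie; axes as the balance's. Two upright steel pegs stand on it at x 0, y +42 and -42 mm: 12 mm in diameter, 9 mm high, the last 4 mm tapered to 6 mm
- left_panel (a joint): hinge angle (rad) of the shield's left panel: 0 = folded in flat, 1.571 = upright at its stop. On the chamber's left (+y) edge; folded it lies on top, over the ends of the front and back panels. Blue frame with clear pane, 44 mm from hinge to free edge, 162 mm wide, 5 mm thick. A stiff (friction) hinge holds it at any angle; turning it takes about 0.1 N m
- right_panel (a joint): hinge angle (rad) of the shield's right panel: 0 = folded in flat, 1.571 = upright at its stop. On the chamber's right (-y) edge; folded it lies on top, over the ends of the front and back panels. Blue frame with clear pane, 44 mm from hinge to free edge, 162 mm wide, 5 mm thick. A stiff (friction) hinge holds it at any angle; turning it takes about 0.1 N m
- front_panel (a joint): hinge angle (rad) of the shield's front panel: 0 = folded in flat, 1.571 = upright at its stop. On the chamber's front (-x, console) edge; folded it lies under the side panels, its handle standing up between them. Blue frame with clear pane, 60 mm from hinge to free edge, 162 mm wide, 5 mm thick. A stiff (friction) hinge holds it at any angle; turning it takes about 0.1 N m
- back_panel (a joint): hinge angle (rad) of the shield's back panel: 0 = folded in flat, 1.571 = upright at its stop. On the chamber's back (+x) edge; folded it lies under the side panels, its handle standing up between them. Blue frame with clear pane, 60 mm from hinge to free edge, 162 mm wide, 5 mm thick. A stiff (friction) hinge holds it at any angle; turning it takes about 0.1 N m
- left_panel_handle (a point): middle of the left panel's black round handle bar: 9 mm in diameter, 35 mm free between its posts, parallel to the hinge. Hinge line: along balance y = +83 mm, 72 mm above the table. The bar lies 30 mm from it along the panel, 30 mm off the outer face: folded 30 mm inside and 30 mm above the hinge, upright 30 mm outside and 30 mm above. It may turn in the fingers
- right_panel_handle (a point): middle of the right panel's black round handle bar: 9 mm in diameter, 35 mm free between its posts, parallel to the hinge. Hinge line: along balance y = -83 mm, 72 mm above the table. The bar lies 30 mm from it along the panel, 30 mm off the outer face: folded 30 mm inside and 30 mm above the hinge, upright 30 mm outside and 30 mm above. It may turn in the fingers
- front_panel_handle (a point): middle of the front panel's black round handle bar: 9 mm in diameter, 35 mm free between its posts, parallel to the hinge. Hinge line: along balance x = -83 mm, 56 mm above the table. The bar lies 40 mm from it along the panel, 30 mm off the outer face: folded 40 mm inside and 30 mm above the hinge, upright 30 mm outside and 40 mm above. It may turn in the fingers
- back_panel_handle (a point): middle of the back panel's black round handle bar: 9 mm in diameter, 35 mm free between its posts, parallel to the hinge. Hinge line: along balance x = +83 mm, 56 mm above the table. The bar lies 40 mm from it along the panel, 30 mm off the outer face: folded 40 mm inside and 30 mm above the hinge, upright 30 mm outside and 40 mm above. It may turn in the fingers
- tare (a joint): travel of the blue round zero button, 26 mm in diameter: 0 = up, 0.005 m = fully pressed; a spring brings it back; full travel takes about 4 N
- tare_top (a point): middle of the zero button's top, 81 mm above the table, at balance x -115, y -60 mm; press straight down
- pan: weighing pan, loose, 400 g: round aluminium plate 148 mm in diameter, its top 14 mm above the underside, on a socket bar (50 x 112 x 10 mm, along y) with two sockets in its underside, 14.5 mm wide, 10 mm deep, at x 0, y +-42 mm, that go over the pegs (either way round). Printed circles 47 mm from the middle, at pan +x and 120 degrees either side, for cups. Origin: centre of the underside; z up
- pan_grip (a point): centre of the pan's black grip on its 12 mm post: block 14 mm thick (along pan x), 22 mm long (along pan y, the line of the sockets), 26 mm high, its centre 98 mm above the pan's underside: taller than the cups, so lower a cup beside it, not against it
- cup_orange: closed specimen cup with a orange screw lid, upright: lid 58 mm in diameter, 14 mm high, its top 64 mm above the foot; body 52 mm in diameter; 90 g. Grip it round the lid. Origin: centre of its underside; z up. May be absent. Tall units (0.4 m) stand to the right, at y under -0.27 from x 0.41 on and y under -0.15 from x 0.64 on: lean the hand away from them
- cup_blue: closed specimen cup with a blue screw lid, upright: lid 58 mm in diameter, 14 mm high, its top 64 mm above the foot; body 52 mm in diameter; 90 g. Grip it round the lid. Origin: centre of its underside; z up. May be absent. Tall units (0.4 m) stand to the right, at y under -0.27 from x 0.41 on and y under -0.15 from x 0.64 on: lean the hand away from them
- cup_white: closed specimen cup with a white screw lid, upright: lid 54 mm in diameter, 14 mm high, its top 70 mm above the foot; body 48 mm in diameter; 90 g. Grip it round the lid. Origin: centre of its underside; z up. May be absent. Tall units (0.4 m) stand to the right, at y under -0.27 from x 0.41 on and y under -0.15 from x 0.64 on: lean the hand away from them
- bench_timer: white bench timer behind the balance, 38 x 70 x 60 mm; leave alone
- tape: roll of masking tape lying behind the balance, 78 mm in diameter, 19 mm high; leave alone
- label_roll: white label roll lying behind the balance, 96 mm in diameter, 52 mm high; leave alone

How it is judged:
By the outcome, as a careful person would: the job done as asked, in the order asked, and still so for the second after the job is handed in, with the robot touching nothing.
Of cup_orange, cup_blue, cup_white only 2 to 3 are there at a start; the rules pass over those that are not, and their reading is None.
At some moment in a run one of cup_orange, cup_blue may be knocked a few centimetres aside while the robot is not near it.
It also fails if it takes over 208 s, if anything falls off the work surface, if the arm or the gripper's body presses on something with over 40 N, if the wrist force passes 120 N, or if a joint passes its speed limit or range.

## Working session

There is one attempt and no reset: what is moved stays moved. The work goes in short steps, Python scripts to look and compute and a shell command to move; the robot and the scene stay as the last step left them, time stands still between calls to the robot, and variables do not carry over. Pictures are saved under pics/ and viewed, at most 14 in all, crops included, and the job is handed in when it is done.

```bash
ls; mkdir -p pics
python3 - <<'E'
from station import env
import cv2
print(env.sense())
for n in("scene","top"):
    c=env.read_camera(n);cv2.imwrite(f"pics/{n}0.png",c["img"][:,:,::-1]);print(n,{k:v for k,v in c.items() if k!="img"})
E
```

```text
pics
station.py
steer.py
  3 station.py
  5 steer.py
  8 total
{'t': 0.0, 'qpos': array([ 1.47859891e+00,  3.85562899e-01,  6.62020422e-03, -5.14059232e-04,
       -1.19398488e+00, -2.58603390e-01]), 'qvel': array([-0.00144305,  0.00043429, -0.00086176, -0.00060172, -0.00096597,
       -0.00040433]), 'tau': array([ 3.34339466e-04, -3.90662634e+01,  1.87402850e+01,  4.21981260e+00,
        1.09887178e-02, -1.87944984e-04]), 'tcp_pos': array([214.56346402, 586.41737661, 240.45128894]), 'tcp_rot': array([[ 9.39032651e-01, -3.43827323e-01, -6.72176724e-04],
       [-3.43827970e-01, -9.39030355e-01, -2.07813899e-03],
       [ 8.33266168e-05,  2.18255352e-03, -9.99997615e-01]]), 'force': array([ 0.01595169, -0.83361237,  0.35908119]), 'wrist_torque': array([-0.00880318, -0.0029436 ,  0.01425044]), 'gripper_force': 0.0, 'gripper_width': 87.04368484708796}
scene {'vfov': 57.48576395109624, 'cx': 325.4340320690998, 'cy': 197.7240145222906, 'dist': array([-0.07037442,  0.        ,  0.        ,  0.        ,  0.        ]), 'R': array([[-0.34403749, -0.93891203,  0.00907813],
       [-0.59898619,  0.21201532, -0.77218201],
       [ 0.72308627, -0.27109723, -0.63533655]]), 't': array([174.24026726, 414.32823743, 460.79844154])}
top {'vfov': 45.872356784441365, 'cx': 323.3483104201492, 'cy': 197.42242028598264, 'dist': array([-0.01900715,  0.        ,  0.        ,  0.        ,  0.        ]), 'R': array([[ 0.02479457, -0.99957687, -0.01520872],
       [-0.98519497, -0.02185064, -0.17003949],
       [ 0.16963522,  0.01919961, -0.98531988]]), 't': array([  -7.73639885,  614.73691616, 1170.5731056 ])}
```
View pics/scene0.png

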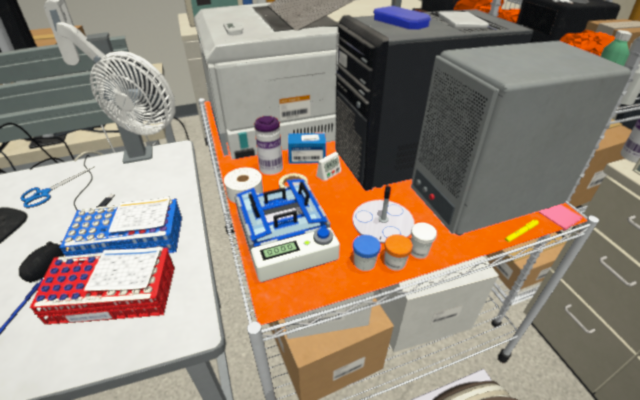

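View pics/top0.png

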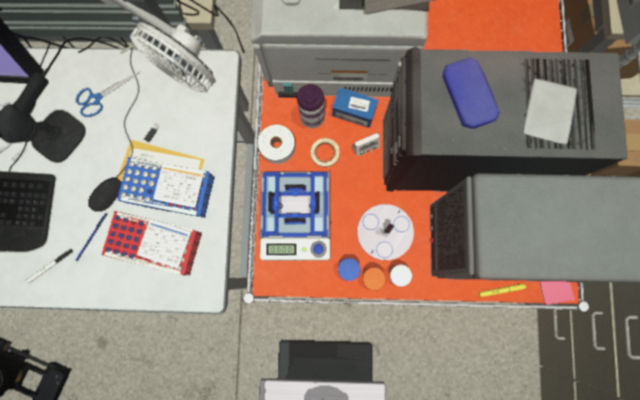

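Create h.py:
```python
from station import env
import numpy as np, cv2
def K(c):
    f=200/np.tan(np.radians(c["vfov"])/2); return np.array([[f,0,c["cx"]],[0,f,c["cy"]],[0,0,1.]])
def ray(c,p):
    u=cv2.undistortPoints(np.array([[p]],float),K(c),c["dist"])[0,0]
    return -c["R"].T@c["t"], c["R"].T@np.array([u[0],u[1],1])
def onz(c,p,z):
    o,d=ray(c,p); return o+d*(z-o[2])/d[2]
def proj(c,X):
    return cv2.projectPoints(np.array([X],float),cv2.Rodrigues(c["R"])[0],c["t"],K(c),c["dist"])[0][0,0]
def tri(c1,p1,c2,p2):
    o,d=ray(c1,p1);q,e=ray(c2,p2);s=np.linalg.lstsq(np.c_[d,-e],q-o,rcond=None)[0]
    a,b=o+s[0]*d,q+s[1]*e; return (a+b)/2,np.linalg.norm(a-b)
def blobs(img,lo,hi,amin=30,roi=None):
    """centroid, area, minAreaRect of HSV-mask blobs; roi x0,y0,x1,y1"""
    m=cv2.inRange(cv2.cvtColor(img,cv2.COLOR_RGB2HSV),lo,hi)
    if roi:
        k=np.zeros_like(m);k[roi[1]:roi[3],roi[0]:roi[2]]=1;m*=k
    n,l,s,ce=cv2.connectedComponentsWithStats(m)
    return [(ce[i].round(2),int(s[i,4]),s[i,:4]) for i in range(1,n) if s[i,4]>=amin]
def crop(img,x0,y0,x1,y1,k,name):
    cv2.imwrite("pics/"+name,cv2.resize(img[y0:y1,x0:x1,::-1],None,fx=k,fy=k,interpolation=cv2.INTER_CUBIC))
```

Run:
```python
from h import *
T=env.read_camera("top");S=env.read_camera("scene")
crop(T["img"],250,160,430,300,4,"t1.png"); crop(S["img"],225,150,445,290,3.5,"s1.png")
for n,c,roi in(("T",T,(250,160,430,300)),("S",S,(225,150,445,290))):
    print(n,"blue",*blobs(c["img"],(100,120,60),(125,255,255),60,roi),sep="\n ")
    print("black",*blobs(c["img"],(0,0,0),(180,255,60),12,roi),sep="\n ")
```

```text
T
 blue
 (array([293.81, 203.71]), 1398, array([262, 172,  65,  65], dtype=int32))
 (array([318.  , 248.43]), 61, array([314, 244,   9,   9], dtype=int32))
 (array([348.73, 268.9 ]), 311, array([339, 259,  20,  20], dtype=int32))
black
 (array([408.51, 174.48]), 1213, array([385, 160,  45,  30], dtype=int32))
 (array([294.59, 186.18]), 22, array([286, 186,  19,   2], dtype=int32))
 (array([269.98, 201.14]), 43, array([269, 193,   4,  19], dtype=int32))
 (array([316.78, 201.3 ]), 23, array([316, 193,   2,  19], dtype=int32))
 (array([293.94, 219.49]), 35, array([285, 219,  19,   2], dtype=int32))
S
 blue
 (array([283.04, 213.68]), 1831, array([237, 179,  92,  68], dtype=int32))
 (array([366.21, 246.08]), 470, array([354, 235,  26,  23], dtype=int32))
black
 (array([244.37, 153.15]), 93, array([236, 150,  18,   8], dtype=int32))
 (array([384.04, 166.03]), 1928, array([352, 150,  66,  40], dtype=int32))
 (array([429.47, 152.13]), 15, array([426, 150,   7,   5], dtype=int32))
 (array([430.52, 194.04]), 529, array([414, 170,  31,  50], dtype=int32))
 (array([303.74, 192.54]), 65, array([299, 183,  10,  22], dtype=int32))
 (array([386.68, 192.71]), 41, array([385, 187,   5,  12], dtype=int32))
 (array([274.63, 193.72]), 57, array([265, 189,  20,  14], dtype=int32))
 (array([253.92, 206.3 ]), 53, array([250, 195,   9,  22], dtype=int32))
 (array([284.61, 217.09]), 67, array([274, 212,  22,  15], dtype=int32))
 (array([263.08, 254.92]), 13, array([261, 251,   6,   8], dtype=int32))
```

View pics/t1.png

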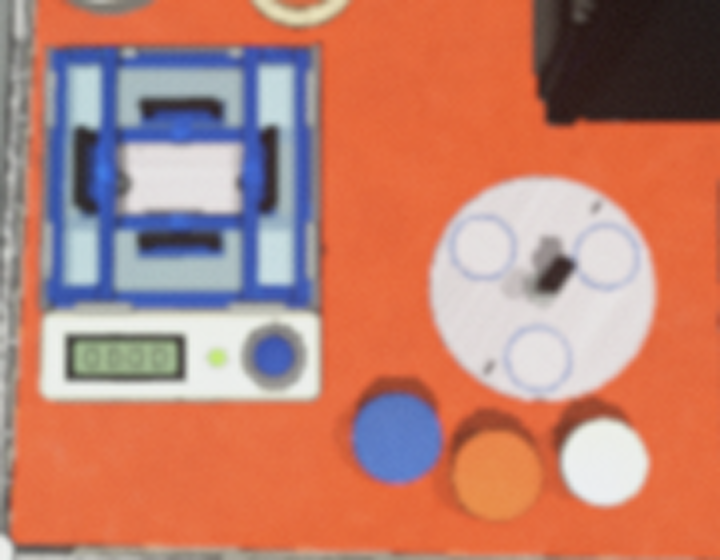

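View pics/s1.png

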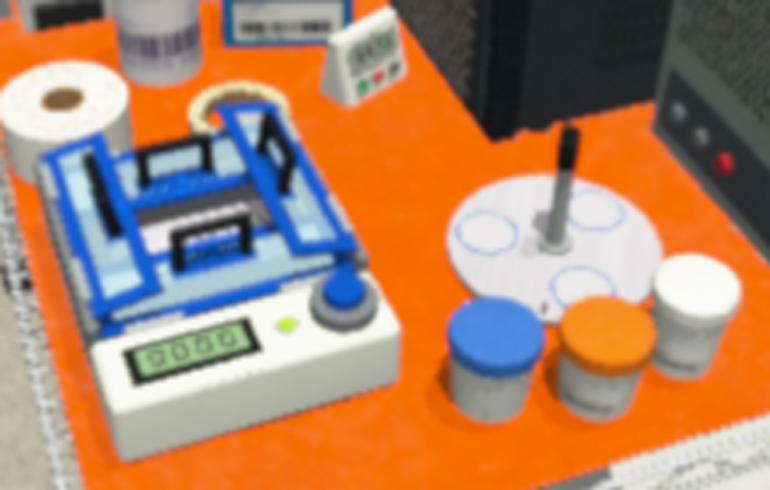

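Run:
```python
from h import *
np.set_printoptions(suppress=True,precision=1)
T=env.read_camera("top");S=env.read_camera("scene")
for n,p,z in(("tare",(318,248.43),81),("back",(294.8,186.3),86),("front",(294.5,219.6),86),("left",(269.6,201.8),102),("right",(316.9,201.3),102)):
    print(n,onz(T,p,z))
def c4(x,y): return (250+(x+.5)/4-.5,160+(y+.5)/4-.5)
for n,p,z in (("c1",(483,247),14),("c2",(606,256),14),("c3",(538,357),14),("tick1",(597,207),14),("tick2",(489,367),14),("blue",(397,437),64),("orange",(497,475),64),("white",(604,461),70),
 ("hTL",(52,48),72),("hTR",(316,48),72),("conBL",(42,398),0),("conTL",(42,318),60),("conTR",(318,318),60)): print(n,onz(T,c4(*p),z))
# plate by fit
m=cv2.inRange(cv2.cvtColor(T["img"],cv2.COLOR_RGB2HSV),(0,0,120),(180,60,255));m[:, :355]=0;m[:200]=0;m[262:]=0;m[:,416:]=0
cn=max(cv2.findContours(m,0,1)[0],key=cv2.contourArea);e=cv2.fitEllipse(cv2.convexHull(cn));print("plate",e,onz(T,e[0],14))
for lo,hi,n in(((100,100,60),(125,255,255),"blue"),((8,100,60),(18,255,255),"or"),((0,0,190),(180,40,255),"wh")):
  for nm,c,roi in(("T",T,(335,250,420,295)),("S",S,(340,215,440,260))):
    print(n,nm,[(b[0],b[1],b[2]) for b in blobs(c["img"],lo,hi,80,roi)])
```

```text
tare [481.1  16.2  81. ]
back [635.9  79.   86. ]
front [551.2  76.7  86. ]
left [592.3 138.9 102. ]
right [596.1  21.5 102. ]
c1 [ 559.9 -118.5   14. ]
c2 [ 555.8 -199.6   14. ]
c3 [ 488.3 -155.    14. ]
tick1 [ 588.3 -193.8   14. ]
tick2 [ 481. -123.   14.]
blue [433.2 -61.7  64. ]
orange [ 411.3 -124.3   64. ]
white [ 421.4 -189.8   70. ]
hTL [675.4 164.4  72. ]
hTR [679.   -5.6  72. ]
conBL [454.3 171.    0. ]
conTL [502.5 164.5  60. ]
conTR [506.6 -10.7  60. ]
plate ((385.1119384765625, 231.7266082763672), (54.79996109008789, 55.995323181152344), 129.41973876953125) [ 533.3 -157.5   14. ]
blue T [(array([348.6, 268.9]), 341, array([339, 259,  20,  21], dtype=int32))]
blue S [(array([366.3, 246.1]), 483, array([354, 235,  26,  23], dtype=int32))]
or T [(array([359. , 256.6]), 307, array([335, 250,  54,  18], dtype=int32)), (array([381.9, 280.6]), 1727, array([335, 250,  85,  45], dtype=int32))]
or S [(array([346.6, 236.9]), 627, array([340, 215,  20,  45], dtype=int32)), (array([411.7, 241.9]), 1202, array([376, 215,  64,  45], dtype=int32))]
wh T [(array([385.6, 253.5]), 273, array([365, 250,  41,  10], dtype=int32)), (array([400.5, 275.1]), 343, array([390, 265,  22,  21], dtype=int32))]
wh S [(array([392.9, 226.7]), 1453, array([353, 215,  83,  27], dtype=int32))]
```

```bash
cat > go.py <<'E'
"""python3 go.py x y z yaw [b]: tool-axis shift needed now (turn taken after shift). b: x y yaw in balance frame"""
import sys,json; from h import *
np.set_printoptions(suppress=True,precision=1)
B=json.load(open("bal.json"))
def bal(x,y):
    c,s=np.cos(B[2]),np.sin(B[2]); return np.array([B[0]+c*x-s*y,B[1]+s*x+c*y])
if __name__=="__main__":
    x,y,z,yw=map(float,sys.argv[1:5]); p=np.array([x,y])
    if len(sys.argv)>5: p=bal(x,y); yw+=B[2]
    s=env.sense(); R=s["tcp_rot"]; d=np.r_[p,z]-s["tcp_pos"]
    rz=-(yw-np.arctan2(R[1,0],R[0,0])); rz=(rz+np.pi)%(2*np.pi)-np.pi
    print("t%.1f"%s["t"],"shift",R.T@d,"rz %.3f"%rz,"tilt",R[:2,2].round(3),"q",s["qpos"].round(2),"F",s["force"].round(1))
E
echo '[594,80.2,0.026]' > bal.json; python3 go.py 530 80 300 0.026
```

```text
t0.3 shift [470.3 367.6 -58.5] rz -0.377 tilt [-0. -0.] q [ 1.5  0.4  0.  -0.  -1.2 -0.3] F [-0.5 -0.8  0.7]
```

Units first: shifts go in units of 50 mm. So 20 mm is 0.4, 8 mm is 0.16.

```bash
python3 steer.py '[0.2,0.16,-0.12,0,0,0,0.4,0.32,-0.12,0,0,0,0.48,0.38,-0.12,0,0,0,0.48,0.38,-0.12,0,0,0,0.48,0.38,-0.12,0,0,0,0.48,0.38,-0.12,0,0,0,0.48,0.38,-0.12,0,0,0,0.48,0.38,-0.12,0,0,0,0.48,0.38,-0.12,0,0,0,0.48,0.38,-0.08,0,0,0,0.48,0.38,0,0,0,0,0.48,0.38,0,0,0,0]' && python3 steer.py '[0.48,0.38,0,0,0,0,0.48,0.38,0,0,0,0,0.48,0.38,0,0,0,0,0.48,0.38,0,0,0,0,0.48,0.38,0,0,0,0,0.48,0.38,0,0,0,0,0.48,0.38,0,0,0,0,0.48,0.32,0,0,0,0,0.36,0.2,0,0,0,-0.094,0.2,0.14,0,0,0,-0.094,0,0,0,0,0,-0.094,0,0,0,0,0,-0.094]' && python3 steer.py '[0,0,0,0,0,0,0,0,0,0,0,0,0,0,0,0,0,0]'
python3 go.py 530 80 300 0.026
python3 - <<'E'
from h import *
W=env.read_camera("wrist");print({k:v for k,v in W.items() if k!="img"})
cv2.imwrite("pics/w1.png",W["img"][:,:,::-1])
E
```

```text
t: 1.3
tcp_pos: [395.3, 291.2, 300.6]
tcp_rot: [[0.939, -0.344, 0.001], [-0.344, -0.939, 0.001], [0.001, -0.002, -1.0]]
force: [0.1, 0.5, -0.7]
gripper_width: 86.8
gripper_force: 0.0
t: 2.3
tcp_pos: [545.3, 60.9, 299.7]
tcp_rot: [[1.0, 0.028, -0.0], [0.028, -1.0, -0.0], [-0.0, 0.0, -1.0]]
force: [-1.1, 0.5, -0.3]
gripper_width: 87.2
gripper_force: 0.0
t: 2.55
tcp_pos: [545.0, 62.2, 299.9]
tcp_rot: [[1.0, 0.023, 0.0], [0.023, -1.0, 0.0], [0.0, -0.0, -1.0]]
force: [0.1, -0.1, -0.7]
gripper_width: 86.8
gripper_force: 0.0
t2.5 shift [-14.6 -18.2  -0.1] rz -0.003 tilt [0. 0.] q [ 0.4  0.2 -0.1  0.  -1.3  1.2] F [ 0.1 -0.1 -0.7]
{'vfov': 62.01879246058841, 'cx': 318.28849331608575, 'cy': 197.13800421275448, 'dist': array([0.01083228, 0.        , 0.        , 0.        , 0.        ]), 'R': array([[ 2.34004274e-02, -9.99725967e-01, -6.40896850e-04],
       [-9.65030254e-01, -2.27557258e-02,  2.61148974e-01],
       [-2.61091995e-01, -5.49251275e-03, -9.65298297e-01]]), 't': array([ 49.6935886 , 479.98003513, 588.57687249])}
```

View pics/w1.png

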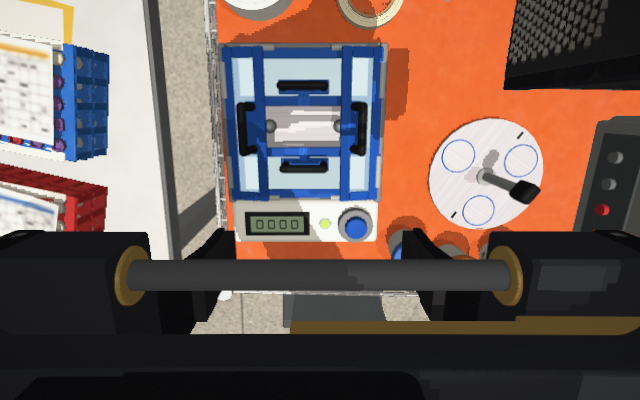

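Run:
```python
from h import *
np.set_printoptions(suppress=True,precision=1)
W=env.read_camera("wrist");S=env.read_camera("scene")
crop(W["img"],215,35,400,240,3,"w2.png")
for b in blobs(W["img"],(0,0,0),(180,255,45),30,(225,60,370,180)): print(b)
for n,p,z in(("tare",(355.5,228),81),("left",(242,127.5),102),("right",(360,128.5),102),("back",(303,85),86),("front",(303,167),86)):print(n,onz(W,p,z))
```

```text
(array([302.1,  85. ]), 439, array([277,  81,  51,  10], dtype=int32))
(array([244. , 128.2]), 572, array([237, 103,  20,  53], dtype=int32))
(array([360.1, 128.1]), 506, array([350, 103,  17,  53], dtype=int32))
(array([303.7, 167.6]), 308, array([280, 161,  47,  11], dtype=int32))
tare [482.  18.  81.]
left [594.1 140.3 102. ]
right [596.   21.8 102. ]
back [636.9  80.3  86. ]
front [552.7  79.3  86. ]
```

View pics/w2.png

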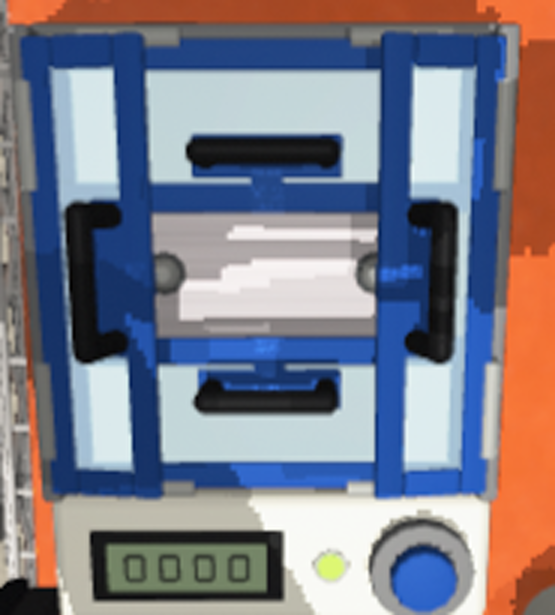

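Run:
```python
from h import *
np.set_printoptions(suppress=True,precision=1)
W=env.read_camera("wrist");S=env.read_camera("scene");T=env.read_camera("top")
def q(x,y,k,a,b): return (a+(x+.5)/k-.5,b+(y+.5)/k-.5)
for n,w,s in(("L",(80,282),(101,192)),("R",(442,283),(279,150)),("B",(265,152),(174,147)),("F",(267,400),(213,226)),("tare",(424,578),(343,289))):
    pw=q(*w,3,215,35);ps=q(*s,3.5,225,150)
    print(n,tri(W,pw,S,ps))
crop(S["img"],235,175,335,255,7,"s2.png")
for n,w in(("L",(80,282)),("R",(442,283))):
  for z in (102,105,108): print(n,onz(W,q(*w,3,215,35),z))
```

```text
L (array([591.8, 139.2,  97.1]), np.float64(6.084652773398579))
R (array([595.2,  19.2,  95.5]), np.float64(0.06410373336225354))
B (array([636.7,  80.1,  83. ]), np.float64(1.041724896913853))
F (array([551. ,  77.5,  84.3]), np.float64(2.628705312830419))
tare (array([480.8,  16.6,  75.4]), np.float64(0.5819654270606953))
L [592.9 141.1 102. ]
L [593.1 140.5 105. ]
L [593.3 139.8 108. ]
R [595.6  20.  102. ]
R [595.8  20.4 105. ]
R [596.   20.8 108. ]
```

View pics/s2.png

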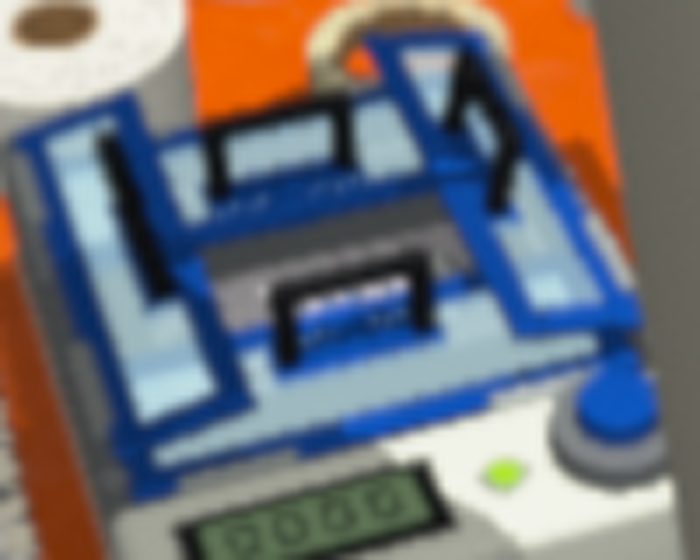

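```bash
echo '[594.4,80,0.022]' > bal.json; python3 go.py 593.2 140 150 0.022
```

```text
t2.9 shift [ 49.9 -76.2 149.6] rz 0.003 tilt [0. 0.] q [ 0.4  0.2 -0.1  0.  -1.3  1.2] F [-0.6  0.4 -0.2]
```

To row units: 18.7 mm is 0.374, -9.5 mm is -0.19.

```bash
python3 steer.py '[0.124,-0.19,0.374,0,0,0,0.124,-0.19,0.374,0,0,0,0.124,-0.19,0.374,0,0,0,0.124,-0.19,0.374,0,0,0,0.124,-0.19,0.374,0,0,0,0.124,-0.19,0.374,0,0,0,0.124,-0.19,0.374,0,0,0,0.124,-0.19,0.374,0,0,0,0,0,0.2,0,0,0,0,0,0.2,0,0,0,0,0,0.2,0,0,0,0,0,0.1,0,0,0]' 50 && python3 steer.py '[0,0,0,0,0,0,0,0,0,0,0,0,0,0,0,0,0,0]' && python3 steer.py '[0,0,0,0,0,0,0,0,0,0,0,0,0,0,0,0,0,0,0,0,0,0,0,0,0,0,0,0,0,0,0,0,0,0,0,0,0,0,0,0,0,0,0,0,0,0,0,0]' 0;python3 go.py 593.2 140 115 0.022;  python3 - <<'E'
from h import *
W=env.read_camera("wrist");S=env.read_camera("scene")
a=cv2.resize(W["img"],(560,350));b=cv2.resize(S["img"][150:290,225:445],(550,350))
cv2.imwrite("pics/c1.png",cv2.resize(np.hstack([a,b])[:,:,::-1],(800,252)))
E
```

```text
t: 3.85
tcp_pos: [592.3, 139.0, 114.0]
tcp_rot: [[1.0, 0.025, -0.001], [0.025, -1.0, -0.0], [-0.001, 0.0, -1.0]]
force: [0.0, -1.1, -0.7]
gripper_width: 49.9
gripper_force: 0.0
t: 4.1
tcp_pos: [593.4, 139.6, 116.0]
tcp_rot: [[1.0, 0.025, 0.002], [0.025, -1.0, 0.001], [0.002, -0.001, -1.0]]
force: [-0.3, -0.2, 0.6]
gripper_width: 49.8
gripper_force: 0.0
t: 4.77
tcp_pos: [592.9, 139.4, 115.0]
tcp_rot: [[1.0, 0.025, -0.0], [0.025, -1.0, -0.001], [-0.0, 0.001, -1.0]]
force: [0.4, -0.6, 0.3]
gripper_width: 7.7
gripper_force: 30.0
t4.8 shift [ 0.3 -0.6  0. ] rz 0.003 tilt [-0. -0.] q [ 0.5  0.5 -0.2  0.  -0.9  1.1] F [ 0.4 -0.6  0.3]
```

View pics/c1.png

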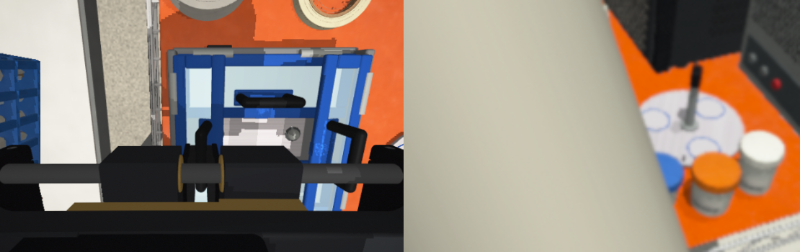

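```bash
python3 steer.py '[0,-0.064,-0.038,0,0,0,0,-0.064,-0.032,0,0,0,0,-0.068,-0.028,0,0,0,0,-0.072,-0.02,0,0,0,0,-0.072,-0.014,0,0,0,0,-0.074,-0.008,0,0,0,0,-0.074,-0.002,0,0,0,0,-0.074,0.004,0,0,0,0,-0.074,0.01,0,0,0,0,-0.072,0.018,0,0,0,0,-0.07,0.024,0,0,0,0,-0.068,0.03,0,0,0]' && python3 steer.py '[0,-0.064,0.036,0,0,0,0,-0.062,0.04,0,0,0,0,-0.054,0.04,0,0,0,0,-0.05,0.044,0,0,0,0,-0.03,0.03,0,0,0,0,0,0,0,0,0,0,0,0,0,0,0]'
```

```text
t: 5.87
tcp_pos: [592.3, 180.4, 118.9]
tcp_rot: [[1.0, 0.025, 0.0], [0.025, -1.0, -0.003], [0.0, 0.003, -1.0]]
force: [0.6, -5.1, 5.3]
gripper_width: 7.9
gripper_force: 30.0
t: 6.45
tcp_pos: [592.1, 193.0, 109.9]
tcp_rot: [[1.0, 0.026, 0.001], [0.026, -1.0, -0.003], [0.0, 0.003, -1.0]]
force: [0.6, -7.9, 7.1]
gripper_width: 7.9
gripper_force: 30.0
```

To row units: -1 mm is -0.02, 1 mm is 0.02.

```bash
python3 steer.py '[0,-0.02,0.02,0,0,0,0,-0.014,0.014,0,0,0,0,0,0,0,0,0,0,0,0,0,0,0]' && python3 steer.py '[0,0.03,-0.03,0,0,0,0,0,0,0,0,0,0,0,0,0,0,0,0,0,0,0,0,0]' 22 && python3 steer.py '[0,0,-0.2,0,0,0,0,0,-0.3,0,0,0,0,0,-0.3,0,0,0,0,0,-0.1,0,0,0,0,0,0,0,0,0,0,0,0,0,0,0]'; python3 go.py 595.8 20.5 115 0.022
```

```text
t: 6.78
tcp_pos: [592.1, 193.2, 109.8]
tcp_rot: [[1.0, 0.026, 0.0], [0.026, -1.0, -0.006], [0.0, 0.006, -1.0]]
force: [-0.8, -11.6, 13.1]
gripper_width: 8.3
gripper_force: 30.0
t: 7.12
tcp_pos: [591.3, 195.6, 107.6]
tcp_rot: [[1.0, 0.025, -0.0], [0.025, -1.0, 0.0], [-0.0, -0.0, -1.0]]
force: [-0.4, 0.2, 0.3]
gripper_width: 20.8
gripper_force: 0.0
t: 7.62
tcp_pos: [591.2, 195.3, 153.0]
tcp_rot: [[1.0, 0.025, -0.0], [0.025, -1.0, 0.0], [-0.0, -0.0, -1.0]]
force: [-0.5, -0.1, 0.2]
gripper_width: 21.8
gripper_force: 0.0
t7.6 shift [  0.1 174.9  37.9] rz 0.003 tilt [-0.  0.] q [ 0.6  0.5 -0.1 -0.  -1.   1. ] F [-0.5 -0.1  0.2]
```

To row units: 22 mm is 0.44, 8 mm is 0.16.

```bash
python3 steer.py '[0,0.3,0,0,0,0,0,0.44,0,0,0,0,0,0.46,0,0,0,0,0,0.46,0,0,0,0,0,0.46,0,0,0,0,0,0.46,0,0,0,0,0,0.46,0,0,0,0,0,0.3,0,0,0,0,0,0.16,0.16,0,0,0,0,0,0.24,0,0,0,0,0,0.24,0,0,0,0,0,0.12,0,0,0]' 50 && python3 steer.py '[0,0,0,0,0,0,0,0,0,0,0,0,0,0,0,0,0,0]' && python3 steer.py '[0,0,0,0,0,0,0,0,0,0,0,0,0,0,0,0,0,0,0,0,0,0,0,0,0,0,0,0,0,0,0,0,0,0,0,0,0,0,0,0,0,0,0,0,0,0,0,0]' 0;python3 go.py 595.8 20.5 115 0.022
```

```text
t: 8.62
tcp_pos: [594.6, 19.9, 112.6]
tcp_rot: [[1.0, 0.025, -0.004], [0.025, -1.0, -0.0], [-0.004, 0.0, -1.0]]
force: [-0.3, 0.2, -0.2]
gripper_width: 49.9
gripper_force: 0.0
t: 8.87
tcp_pos: [596.4, 20.5, 115.4]
tcp_rot: [[1.0, 0.026, 0.001], [0.026, -1.0, -0.0], [0.001, 0.0, -1.0]]
force: [-0.2, -0.1, -0.3]
gripper_width: 49.8
gripper_force: 0.0
t: 9.53
tcp_pos: [595.9, 20.2, 115.1]
tcp_rot: [[1.0, 0.025, 0.0], [0.025, -1.0, 0.0], [0.0, -0.0, -1.0]]
force: [0.1, 0.3, 0.2]
gripper_width: 7.8
gripper_force: 30.0
t9.5 shift [-0.1 -0.3  0.1] rz 0.003 tilt [0. 0.] q [ 0.3  0.5 -0.2 -0.  -0.9  1.3] F [0.1 0.3 0.2]
```

```bash
python3 steer.py '[0,0.064,-0.038,0,0,0,0,0.064,-0.032,0,0,0,0,0.068,-0.028,0,0,0,0,0.072,-0.02,0,0,0,0,0.072,-0.014,0,0,0,0,0.074,-0.008,0,0,0,0,0.074,-0.002,0,0,0,0,0.074,0.004,0,0,0,0,0.074,0.01,0,0,0,0,0.072,0.018,0,0,0,0,0.07,0.024,0,0,0,0,0.068,0.03,0,0,0]' && python3 steer.py '[0,0.064,0.036,0,0,0,0,0.062,0.04,0,0,0,0,0.054,0.04,0,0,0,0,0.05,0.044,0,0,0,0,0.03,0.03,0,0,0,0,0.03,0.03,0,0,0,0,0,0,0,0,0,0,0,0,0,0,0]' && python3 steer.py '[0,-0.03,-0.03,0,0,0,0,0,0,0,0,0,0,0,0,0,0,0,0,0,0,0,0,0]' 22 && python3 steer.py '[0,0,-0.2,0,0,0,0,0,-0.3,0,0,0,0,0,-0.3,0,0,0,0,0,-0.1,0,0,0,0,0,0,0,0,0,0,0,0,0,0,0]'
```

```text
t: 10.53
tcp_pos: [597.0, -21.1, 118.8]
tcp_rot: [[1.0, 0.025, 0.001], [0.025, -1.0, 0.002], [0.001, -0.002, -1.0]]
force: [-1.7, 7.5, 3.9]
gripper_width: 7.6
gripper_force: 30.0
t: 11.2
tcp_pos: [597.4, -33.5, 110.1]
tcp_rot: [[1.0, 0.026, 0.002], [0.026, -1.0, 0.004], [0.002, -0.004, -1.0]]
force: [-8.4, 14.6, 16.1]
gripper_width: 8.0
gripper_force: 30.0
t: 11.53
tcp_pos: [597.1, -35.7, 108.0]
tcp_rot: [[1.0, 0.025, -0.001], [0.025, -1.0, -0.0], [-0.001, 0.0, -1.0]]
force: [0.6, 0.2, 0.3]
gripper_width: 20.8
gripper_force: 0.0
t: 12.03
tcp_pos: [597.1, -35.3, 153.2]
tcp_rot: [[1.0, 0.025, -0.0], [0.025, -1.0, 0.0], [-0.0, -0.0, -1.0]]
force: [0.2, 0.1, 0.5]
gripper_width: 21.9
gripper_force: 0.0
```

To row units: -22.9 mm is -0.458, 8.5 mm is 0.17.

```bash
python3 steer.py '[0.17,-0.458,-0.08,0,0,0,0.17,-0.458,-0.08,0,0,0,0.17,-0.458,-0.08,0,0,0,0.17,-0.458,-0.08,0,0,0,0.17,-0.458,-0.08,0,0,0,0,0,0,0,0,0.1125,0,0,0,0,0,0.1125,0,0,0,0,0,0.1125,0,0,0,0,0,0.1125,0,0,0,0,0,0.1125,0,0,0,0,0,0.1125,0,0,0,0,0,0.1125]' 50 && python3 steer.py '[0,0,0,0,0,0.1125,0,0,0,0,0,0.1125,0,0,0,0,0,0.1125,0,0,0,0,0,0.1125,0,0,0,0,0,0.1125,0,0,0,0,0,0.1125,0,0,0,0,0,0.1125,0,0,0,0,0,0,0,0,0,0,0,0,0,0,0,0,0,0]'; python3 go.py 636.8 80.2 95 -1.549;  python3 - <<'E'
from h import *
W=env.read_camera("wrist")
cv2.imwrite("pics/w3.png",W["img"][:,:,::-1])
E
```

```text
t: 13.03
tcp_pos: [636.2, 80.1, 171.7]
tcp_rot: [[0.719, -0.695, -0.003], [-0.695, -0.719, -0.001], [-0.001, 0.003, -1.0]]
force: [-0.7, 0.5, 0.1]
gripper_width: 50.0
gripper_force: 0.0
t: 13.87
tcp_pos: [636.6, 80.3, 172.6]
tcp_rot: [[0.023, -1.0, -0.001], [-1.0, -0.023, -0.0], [0.0, 0.001, -1.0]]
force: [-0.2, -0.1, 0.2]
gripper_width: 49.9
gripper_force: 0.0
t13.9 shift [ 0.1 -0.3 77.6] rz 0.002 tilt [-0. -0.] q [ 0.4  0.5 -0.  -0.  -1.1 -0.3] F [-0.2 -0.1  0.2]
```

View pics/w3.png

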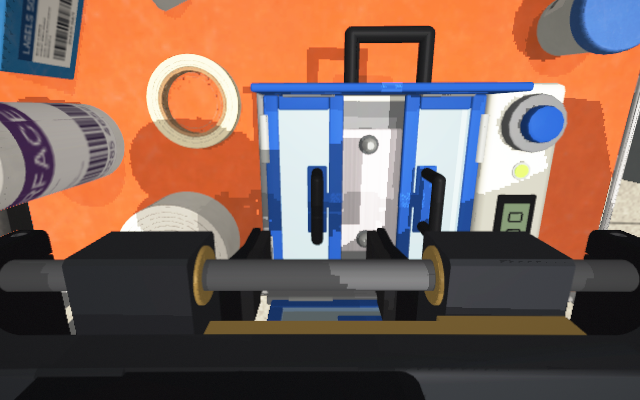

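Run:
```python
from h import *
T=env.read_camera("top");S=env.read_camera("scene")
print(tri(T,(311,92),S,(266.5,122)), onz(S,(270,172),0), onz(S,(262,172),0),onz(T,(311,122),0))
print("unit front bottom",onz(T,(290,98),0),onz(T,(390,100),0),"top edge",tri(T,(256,45),S,(197,22)))
```

```text
(array([864.75731728,  41.37107781, 143.17130599]), np.float64(2.002659719849982)) [833.46253179  50.48210294   0.        ] [841.19944987  72.26607091   0.        ] [835.74812712  47.33359529   0.        ]
unit front bottom [905.00033826 108.40923896   0.        ] [ 904.43735776 -171.85296124    0.        ] top edge (array([853.2611418 , 155.5112766 , 410.07324409]), np.float64(35.365262069253426))
```

```bash
python3 steer.py '[0,0,0.24,0,0,0,0,0,0.28,0,0,0,0,0,0.28,0,0,0,0,0,0.28,0,0,0,0,0,0.24,0,0,0,0,0,0.16,0,0,0,0,0,0.08,0,0,0,0,0,0,0,0,0,0,0,0,0,0,0]' && python3 steer.py '[0,0,0,0,0,0,0,0,0,0,0,0,0,0,0,0,0,0,0,0,0,0,0,0,0,0,0,0,0,0,0,0,0,0,0,0,0,0,0,0,0,0,0,0,0,0,0,0]' 0
```

```text
t: 14.77
tcp_pos: [637.3, 80.5, 95.7]
tcp_rot: [[0.021, -1.0, 0.001], [-1.0, -0.021, -0.0], [0.0, -0.001, -1.0]]
force: [0.0, -0.6, -0.8]
gripper_width: 50.2
gripper_force: 0.0
t: 15.43
tcp_pos: [637.7, 80.5, 95.5]
tcp_rot: [[0.021, -1.0, 0.002], [-1.0, -0.021, 0.0], [-0.0, -0.002, -1.0]]
force: [2.6, -0.2, -1.5]
gripper_width: 8.0
gripper_force: 30.0
```

Units first: shifts go in units of 50 mm. So -4.4 mm is -0.088, -4.3 mm is -0.086.

```bash
python3 steer.py '[0,-0.056,-0.068,0,0,0,0,-0.06,-0.062,0,0,0,0,-0.066,-0.056,0,0,0,0,-0.072,-0.052,0,0,0,0,-0.074,-0.044,0,0,0,0,-0.08,-0.038,0,0,0,0,-0.08,-0.03,0,0,0,0,-0.084,-0.024,0,0,0,0,-0.086,-0.016,0,0,0,0,-0.088,-0.008,0,0,0,0,-0.086,-0.002,0,0,0,0,-0.088,0.008,0,0,0]' && python3 steer.py '[0,-0.086,0.014,0,0,0,0,-0.084,0.022,0,0,0,0,-0.082,0.028,0,0,0,0,-0.08,0.036,0,0,0,0,-0.076,0.042,0,0,0,0,-0.072,0.05,0,0,0,0,-0.048,0.036,0,0,0,0,0,0,0,0,0,0,0,0,0,0,0]'
```

```text
t: 16.43
tcp_pos: [682.5, 81.3, 117.7]
tcp_rot: [[0.022, -1.0, -0.001], [-1.0, -0.022, -0.001], [0.001, 0.001, -1.0]]
force: [-4.8, 1.1, 1.2]
gripper_width: 7.8
gripper_force: 30.0
t: 17.18
tcp_pos: [708.0, 81.7, 106.3]
tcp_rot: [[0.022, -1.0, -0.003], [-1.0, -0.022, -0.001], [0.001, 0.003, -1.0]]
force: [-12.2, 0.5, 14.4]
gripper_width: 7.8
gripper_force: 30.0
```

To row units: -1.2 mm is -0.024, 1.2 mm is 0.024.

```bash
python3 steer.py '[0,0.024,-0.024,0,0,0,0,0,0,0,0,0,0,0,0,0,0,0,0,0,0,0,0,0]' 22 && python3 steer.py '[0,0,-0.2,0,0,0,0,0,-0.3,0,0,0,0,0,-0.3,0,0,0,0,0,-0.3,0,0,0,0,0,0,0,0,0,0,0,0,0,0,0]'; python3 go.py 551.9 79 95 -1.549
```

```text
t: 17.52
tcp_pos: [708.9, 81.9, 104.1]
tcp_rot: [[0.021, -1.0, 0.001], [-1.0, -0.021, 0.0], [-0.0, -0.001, -1.0]]
force: [-1.0, 0.2, -0.3]
gripper_width: 20.7
gripper_force: 0.0
t: 18.02
tcp_pos: [708.8, 82.1, 160.8]
tcp_rot: [[0.021, -1.0, 0.003], [-1.0, -0.021, 0.001], [-0.001, -0.003, -1.0]]
force: [0.5, 0.7, -1.5]
gripper_width: 22.1
gripper_force: 0.0
t18.0 shift [ -0.1 157.1  65.4] rz -0.001 tilt [0. 0.] q [ 0.3  0.6  0.1 -0.  -1.1 -0.3] F [ 0.5  0.7 -1.5]
```

To row units: 20 mm is 0.4, 22 mm is 0.44.

```bash
python3 steer.py '[0,0.3,0,0,0,0,0,0.44,0,0,0,0,0,0.44,0,0,0,0,0,0.44,0,0,0,0,0,0.44,0,0,0,0,0,0.44,0,0,0,0,0,0.4,0,0,0,0,0,0.24,0,0,0,0,0,0,0.2,0,0,0,0,0,0.3,0,0,0,0,0,0.3,0,0,0,0,0,0.3,0,0,0]' 50 && python3 steer.py '[0,0,0.2,0,0,0,0,0,0,0,0,0,0,0,0,0,0,0,0,0,0,0,0,0]' && python3 steer.py '[0,0,0,0,0,0,0,0,0,0,0,0,0,0,0,0,0,0,0,0,0,0,0,0,0,0,0,0,0,0,0,0,0,0,0,0,0,0,0,0,0,0,0,0,0,0,0,0]' 0
```

```text
t: 19.02
tcp_pos: [551.1, 78.5, 102.9]
tcp_rot: [[0.021, -1.0, -0.001], [-1.0, -0.021, -0.0], [0.0, 0.001, -1.0]]
force: [0.2, 0.5, -1.0]
gripper_width: 49.9
gripper_force: 0.0
t: 19.35
tcp_pos: [551.8, 78.7, 95.0]
tcp_rot: [[0.021, -1.0, 0.001], [-1.0, -0.021, 0.0], [-0.0, -0.001, -1.0]]
force: [-0.1, 0.2, 1.5]
gripper_width: 49.8
gripper_force: 0.0
t: 20.02
tcp_pos: [551.6, 78.6, 95.0]
tcp_rot: [[0.021, -1.0, 0.001], [-1.0, -0.021, 0.0], [-0.0, -0.001, -1.0]]
force: [0.6, 0.4, -0.5]
gripper_width: 8.0
gripper_force: 30.0
```

```bash
python3 steer.py '[0,0.056,-0.068,0,0,0,0,0.06,-0.062,0,0,0,0,0.066,-0.056,0,0,0,0,0.072,-0.052,0,0,0,0,0.074,-0.044,0,0,0,0,0.08,-0.038,0,0,0,0,0.08,-0.03,0,0,0,0,0.084,-0.024,0,0,0,0,0.086,-0.016,0,0,0,0,0.088,-0.008,0,0,0,0,0.086,-0.002,0,0,0,0,0.088,0.008,0,0,0]' && python3 steer.py '[0,0.086,0.014,0,0,0,0,0.084,0.022,0,0,0,0,0.082,0.028,0,0,0,0,0.08,0.036,0,0,0,0,0.076,0.042,0,0,0,0,0.072,0.05,0,0,0,0,0.048,0.036,0,0,0,0,0,0,0,0,0,0,0,0,0,0,0]'&&  python3 steer.py '[0,-0.024,-0.024,0,0,0,0,0,0,0,0,0,0,0,0,0,0,0,0,0,0,0,0,0]' 22 && python3 steer.py '[0,0,-0.2,0,0,0,0,0,-0.3,0,0,0,0,0,-0.4,0,0,0,0,0,-0.5,0,0,0,0,0,-0.6,0,0,0,0,0,-0.6,0,0,0,0,0,-0.6,0,0,0,0,0,-0.3,0,0,0,0,0,0,0,0,0,0,0,0,0,0,0]'; python3 go.py 533 -157 250 -0.58
```

```text
t: 21.02
tcp_pos: [508.8, 78.0, 117.7]
tcp_rot: [[0.023, -1.0, 0.01], [-1.0, -0.023, 0.001], [-0.001, -0.01, -1.0]]
force: [5.4, -4.4, 3.2]
gripper_width: 7.8
gripper_force: 30.0
t: 21.77
tcp_pos: [481.6, 77.6, 105.7]
tcp_rot: [[0.023, -1.0, 0.007], [-1.0, -0.023, 0.001], [-0.001, -0.007, -1.0]]
force: [4.5, -3.5, 8.2]
gripper_width: 7.9
gripper_force: 30.0
t: 22.1
tcp_pos: [478.6, 76.8, 103.6]
tcp_rot: [[0.021, -1.0, -0.003], [-1.0, -0.021, -0.001], [0.001, 0.003, -1.0]]
force: [-0.1, 0.3, -0.1]
gripper_width: 20.9
gripper_force: 0.0
t: 22.93
tcp_pos: [479.3, 77.2, 279.1]
tcp_rot: [[0.021, -1.0, -0.0], [-1.0, -0.021, 0.001], [-0.001, 0.0, -1.0]]
force: [-0.7, -0.0, 0.0]
gripper_width: 21.7
gripper_force: 0.0
t22.9 shift [235.3 -48.8  28.9] rz -0.970 tilt [-0.  0.] q [ 0.5  0.1 -0.3 -0.  -1.2 -0.5] F [-0.7 -0.   0. ]
```

To row units: 15 mm is 0.3, 5 mm is 0.1.

```bash
python3 steer.py '[0.3,0,0,0,0,0,0.5,0,0,0,0,0,0.5,0,0,0,0,0,0.5,0,0,0,0,0,0.5,0,0,0,0,0,0.5,0,0,0,0,-0.12,0.5,0,0,0,0,-0.12,0.5,0.06,0,0,0,-0.12,0.2,0.1,0,0,0,-0.12,0,0,0,0,0,-0.12,0,0,0,0,0,-0.12,0,0,0,0,0,-0.12]' 50 && python3 steer.py '[0,0,0,0,0,-0.12,0,0,0,0,0,0,0,0,0,0,0,0,0,0,0,0,0,0]'; python3 go.py 533 -157 140 -0.59;  python3 - <<'E'
from h import *
W=env.read_camera("wrist");print(proj(W,(533,-157,14)))
cv2.imwrite("pics/w4.png",W["img"][:,:,::-1])
E
```

```text
t: 23.93
tcp_pos: [487.7, -123.9, 276.6]
tcp_rot: [[0.762, -0.648, -0.005], [-0.648, -0.762, 0.001], [-0.004, 0.003, -1.0]]
force: [-0.3, -0.7, -0.2]
gripper_width: 49.9
gripper_force: 0.0
t: 24.27
tcp_pos: [488.5, -123.5, 278.0]
tcp_rot: [[0.83, -0.558, -0.002], [-0.558, -0.83, 0.0], [-0.002, 0.001, -1.0]]
force: [1.2, 0.4, -0.5]
gripper_width: 50.1
gripper_force: 0.0
t24.3 shift [ 55.9   2.7 137.9] rz -0.002 tilt [-0.  0.] q [ 0.1  0.1 -0.2 -0.  -1.2  0.9] F [ 1.2  0.4 -0.5]
[320.22096289 119.6868936 ]
```

View pics/w4.png

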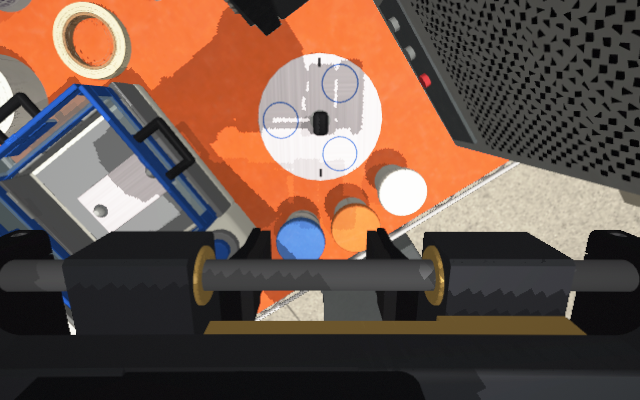

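Run:
```python
from h import *
np.set_printoptions(suppress=True,precision=1)
W=env.read_camera("wrist")
a,b=onz(W,(319.2,62),14),onz(W,(321,172.5),14);print(a,b,(a+b)/2,np.linalg.norm(a-b),"pan y yaw",np.arctan2(*(a-b)[1::-1]))
for p in((281,120),(340,84),(340,154)): print(onz(W,p,14))
m=cv2.inRange(cv2.cvtColor(W["img"],cv2.COLOR_RGB2HSV),(0,0,0),(180,255,50));k=m[100:145,300:345];M=cv2.moments(k,True);p=(300+M["m10"]/M["m00"],100+M["m01"]/M["m00"])
print(p,cv2.minAreaRect(cv2.findNonZero(k)),onz(W,p,105))
```

```text
[ 587.2 -191.6   14. ] [ 479.7 -122.2   14. ] [ 533.4 -156.9   14. ] 127.9748505348501 pan y yaw -0.573394793810588
[ 559.1 -118.    14. ]
[ 554.  -198.4   14. ]
[ 485.8 -154.3   14. ]
(320.3848684210526, 123.07565789473685) ((20.0, 23.0), (22.0, 14.0), 90.0) [ 533.9 -156.8  105. ]
```

To row units: 18 mm is 0.36, 12 mm is 0.24.

```bash
python3 steer.py '[0.2,0.01,0,0,0,-0.012,0.3,0.02,0,0,0,0,0.3,0.01,0.2,0,0,0,0.26,0,0.3,0,0,0,0.06,0,0.4,0,0,0,0,0,0.4,0,0,0,0,0,0.4,0,0,0,0,0,0.4,0,0,0,0,0,0.4,0,0,0,0,0,0.36,0,0,0,0,0,0.24,0,0,0,0,0,0,0,0,0]' && python3 steer.py '[0,0,0,0,0,0,0,0,0,0,0,0]'; python3 go.py 533.4 -156.9 98 -0.58
```

```text
t: 25.37
tcp_pos: [532.7, -155.8, 121.1]
tcp_rot: [[0.837, -0.548, -0.007], [-0.548, -0.837, 0.001], [-0.006, 0.003, -1.0]]
force: [-1.0, 1.2, -0.6]
gripper_width: 50.5
gripper_force: 0.0
t: 25.53
tcp_pos: [535.5, -156.1, 125.0]
tcp_rot: [[0.838, -0.546, 0.002], [-0.546, -0.838, -0.0], [0.002, -0.001, -1.0]]
force: [-0.3, 0.2, 0.1]
gripper_width: 50.2
gripper_force: 0.0
t25.5 shift [-1.4  1.8 27. ] rz 0.002 tilt [ 0. -0.] q [ 0.   0.4 -0.3  0.  -0.9  1. ] F [-0.3  0.2  0.1]
```

To row units: 1.8 mm is 0.036, -1.4 mm is -0.028.

```bash
python3 steer.py '[-0.028,0.036,0.1,0,0,0,0,0,0.16,0,0,0,0,0,0.16,0,0,0,0,0,0.1,0,0,0,0,0,0.02,0,0,0,0,0,0,0,0,0,0,0,0,0,0,0]' 40 && python3 steer.py '[0,0,0,0,0,0,0,0,0,0,0,0,0,0,0,0,0,0,0,0,0,0,0,0,0,0,0,0,0,0,0,0,0,0,0,0,0,0,0,0,0,0]' 0; python3 go.py 533.4 -156.9 98 -0.58
```

```text
t: 26.12
tcp_pos: [532.8, -156.8, 97.1]
tcp_rot: [[0.838, -0.546, -0.0], [-0.546, -0.838, -0.0], [0.0, 0.0, -1.0]]
force: [0.1, 0.0, -0.4]
gripper_width: 39.7
gripper_force: 0.0
t: 26.7
tcp_pos: [532.8, -156.7, 97.3]
tcp_rot: [[0.838, -0.546, 0.0], [-0.546, -0.838, 0.0], [0.0, -0.0, -1.0]]
force: [-0.4, 0.9, -0.4]
gripper_width: 14.0
gripper_force: 30.0
t26.7 shift [ 0.6 -0.2 -0.7] rz 0.002 tilt [0. 0.] q [ 0.   0.4 -0.3 -0.  -0.8  1. ] F [-0.4  0.9 -0.4]
```

To row units: -15 mm is -0.3, -20 mm is -0.4.

```bash
python3 steer.py '[0,0,-0.1,0,0,0,0,0,-0.2,0,0,0,0,0,-0.3,0,0,0,0,0,-0.3,0,0,0,0,0,-0.4,0,0,0,0,0,-0.4,0,0,0,0,0,-0.4,0,0,0,0,0,-0.4,0,0,0,0,0,-0.3,0,0,0,0,0,-0.2,0,0,0,0,0,0,0,0,0,0,0,0,0,0,0]'; python3 go.py 594.6 79.9 245 -1.549
```

```text
t: 27.7
tcp_pos: [532.1, -156.6, 247.0]
tcp_rot: [[0.837, -0.547, -0.0], [-0.547, -0.837, 0.001], [-0.001, -0.0, -1.0]]
force: [-0.8, -0.3, -4.8]
gripper_width: 13.7
gripper_force: 30.0
t27.7 shift [ -76.9 -232.2    2.1] rz 0.971 tilt [-0.  0.] q [ 0.   0.3 -0.2 -0.  -1.1  1. ] F [-0.8 -0.3 -4.8]
```

```bash
python3 steer.py '[-0.05,-0.15,0,0,0,0,-0.1,-0.3,0,0,0,0,-0.14,-0.42,0,0,0,0,-0.14,-0.42,0,0,0,0,-0.14,-0.42,0,0,0,0,-0.14,-0.42,0,0,0,0,-0.14,-0.42,0,0,0,0,-0.14,-0.42,0,0,0,0,-0.14,-0.42,0,0,0,0,-0.14,-0.42,0,0,0,0,-0.14,-0.42,0,0,0,0,-0.128,-0.414,0,0,0,0]' && python3 steer.py '[0,0,0,0,0,0.06,0,0,0,0,0,0.11,0,0,0,0,0,0.12,0,0,0,0,0,0.12,0,0,0,0,0,0.12,0,0,0,0,0,0.12,0,0,0,0,0,0.12,0,0,0,0,0,0.11,0,0,0,0,0,0.09,0,0,0,0,0,0,0,0,0,0,0,0,0,0,0,0,0,0]'; python3 go.py 594.6 79.9 245 -1.549
python3 - <<'E'
from h import *
W=env.read_camera("wrist")
cv2.imwrite("pics/w5.png",W["img"][:,:,::-1])
E
```

```text
t: 28.7
tcp_pos: [594.3, 81.3, 245.2]
tcp_rot: [[0.838, -0.546, -0.004], [-0.546, -0.838, -0.001], [-0.003, 0.003, -1.0]]
force: [0.3, -0.1, -4.0]
gripper_width: 13.6
gripper_force: 30.0
t: 29.7
tcp_pos: [594.7, 79.9, 246.2]
tcp_rot: [[0.025, -1.0, -0.002], [-1.0, -0.025, -0.001], [0.0, 0.002, -1.0]]
force: [1.1, -0.1, -4.2]
gripper_width: 13.7
gripper_force: 30.0
t29.7 shift [0.  0.1 1.2] rz 0.003 tilt [-0. -0.] q [ 0.4  0.3 -0.1 -0.  -1.2 -0.4] F [ 1.1 -0.1 -4.2]
```

View pics/w5.png

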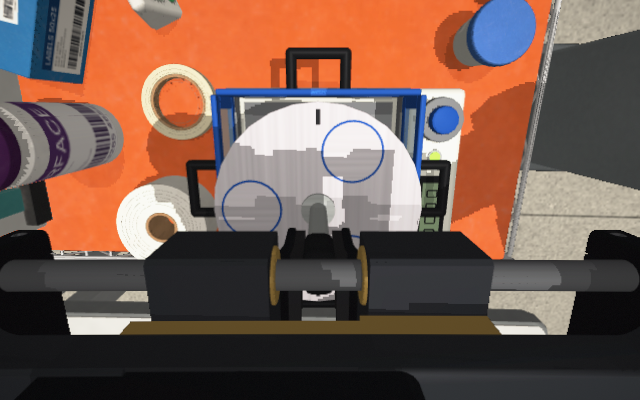

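Run:
```python
from h import *
np.set_printoptions(suppress=True,precision=2)
W=env.read_camera("wrist");s=env.sense();z=s["tcp_pos"][2]-83.3
P=[onz(W,p,z)[:2] for p in((318,116),(353,151),(252,209))]
Q=np.array([[0,-64],[-23.5,-40.7],[47,0]])
P=np.array(P);print(P,z)
qm,pm=Q.mean(0),P.mean(0);H=(Q-qm).T@(P-pm);th=np.arctan2(H[0,1]-H[1,0],H[0,0]+H[1,1]);R=np.array([[np.cos(th),-np.sin(th)],[np.sin(th),np.cos(th)]])
print("yaw",th,"centre",pm-R@qm,"resid",P-(pm+(Q-qm)@R.T),"tcp",s["tcp_pos"])
# walls: top rim at z116 inner corner of right panel top edge ends for check
for p in((213,92),(424,92)): print(onz(W,p,116))
```

```text
[[595.99  14.48]
 [571.69  36.93]
 [641.24  79.76]] 163.37002796586978
yaw 0.028389469936055508 centre [594.15  78.39] resid [[ 0.02  0.06]
 [-0.13 -0.1 ]
 [ 0.11  0.04]] tcp [594.88  79.86 246.67]
[678.42  -0.48 116.  ]
[513.31  -4.6  116.  ]
```

To row units: 10 mm is 0.2, -1 mm is -0.02.

```bash
python3 steer.py '[-0.02,0,0.08,0,0,0.003,0,0,0.16,0,0,0,0,0,0.2,0,0,0,0,0,0.2,0,0,0,0,0,0.24,0,0,0,0,0,0.24,0,0,0,0,0,0.24,0,0,0,0,0,0.2,0,0,0,0,0,0.2,0,0,0,0,0,0.14,0,0,0,0,0,0.08,0,0,0,0,0,0,0,0,0]' && python3 steer.py '[0,0,0.04,0,0,0,0,0,0.04,0,0,0,0,0,0.04,0,0,0,0,0,0,0,0,0,0,0,0,0,0,0]'&& python3 steer.py '[0,0,0.03,0,0,0,0,0,0.03,0,0,0,0,0,0.03,0,0,0,0,0,0,0,0,0,0,0,0,0,0,0]'
```

```text
t: 30.8
tcp_pos: [594.5, 80.5, 147.0]
tcp_rot: [[0.02, -1.0, -0.002], [-1.0, -0.02, -0.001], [0.001, 0.002, -1.0]]
force: [-0.4, -0.5, -5.0]
gripper_width: 14.1
gripper_force: 30.0
t: 31.22
tcp_pos: [595.0, 80.7, 142.3]
tcp_rot: [[0.02, -1.0, 0.0], [-1.0, -0.02, 0.0], [-0.0, -0.0, -1.0]]
force: [-0.0, -0.2, -4.5]
gripper_width: 13.7
gripper_force: 30.0
t: 31.63
tcp_pos: [594.9, 80.7, 137.5]
tcp_rot: [[0.02, -1.0, -0.0], [-1.0, -0.02, -0.0], [0.0, 0.0, -1.0]]
force: [0.8, -0.3, -3.9]
gripper_width: 13.9
gripper_force: 30.0
```

To row units: 1 mm is 0.02.

```bash
python3 steer.py '[0,0,0.02,0,0,0,0,0,0.02,0,0,0,0,0,0.02,0,0,0,0,0,0.02,0,0,0,0,0,0,0,0,0,0,0,0,0,0,0]'&& python3 steer.py '[0,0,0.014,0,0,0,0,0,0.014,0,0,0,0,0,0.014,0,0,0,0,0,0,0,0,0,0,0,0,0,0,0]'
```

```text
t: 32.13
tcp_pos: [595.0, 80.7, 133.6]
tcp_rot: [[0.02, -1.0, -0.0], [-1.0, -0.02, -0.0], [0.0, 0.0, -1.0]]
force: [-0.0, 0.8, -3.3]
gripper_width: 13.7
gripper_force: 30.0
t: 32.55
tcp_pos: [595.6, 80.8, 133.2]
tcp_rot: [[0.021, -1.0, 0.002], [-1.0, -0.021, 0.0], [-0.0, -0.002, -1.0]]
force: [-2.1, 0.7, 5.7]
gripper_width: 14.1
gripper_force: 30.0
```

```bash
python3 steer.py '[0,0,-0.02,0,0,0,0,0,0,0,0,0,0,0,0,0,0,0,0,0,0,0,0,0]' 36 && python3 steer.py '[0,0,-0.1,0,0,0,0,0,-0.2,0,0,0,0,0,-0.3,0,0,0,0,0,-0.3,0,0,0,0,0,-0.3,0,0,0,0,0,-0.3,0,0,0,0,0,-0.2,0,0,0,0,0,0,0,0,0,0,0,0,0,0,0]'; echo '[594.8,79.85,0.022]' > bal.json; python3 go.py -115 -60 120 -1.571 b;  python3 - <<'E'
from h import *
S=env.read_camera("scene");T=env.read_camera("top");W=env.read_camera("wrist")
a=cv2.resize(W["img"],(800,500));b=cv2.resize(T["img"][160:300,250:430],(386,300))
a[:300,:]=cv2.resize(W["img"],(480,300)).repeat(1,1)[:,:,:].copy() if False else a[:300]
cv2.imwrite("pics/c2.png",np.hstack([cv2.resize(W["img"],(414,259)),cv2.resize(T["img"][160:300,250:430],(333,259))])[:,:,::-1])
E
```

```text
t: 32.88
tcp_pos: [595.1, 80.6, 132.4]
tcp_rot: [[0.02, -1.0, 0.0], [-1.0, -0.02, 0.0], [-0.0, -0.0, -1.0]]
force: [0.7, -0.1, 0.3]
gripper_width: 31.7
gripper_force: 0.0
t: 33.63
tcp_pos: [595.1, 80.8, 218.2]
tcp_rot: [[0.02, -1.0, 0.001], [-1.0, -0.02, 0.001], [-0.001, -0.001, -1.0]]
force: [-0.8, -1.0, -0.6]
gripper_width: 35.9
gripper_force: 0.0
t33.6 shift [ 61.3 115.3  98. ] rz -0.002 tilt [0. 0.] q [ 0.4  0.4 -0.1 -0.  -1.1 -0.4] F [-0.8 -1.  -0.6]
```

View pics/c2.png

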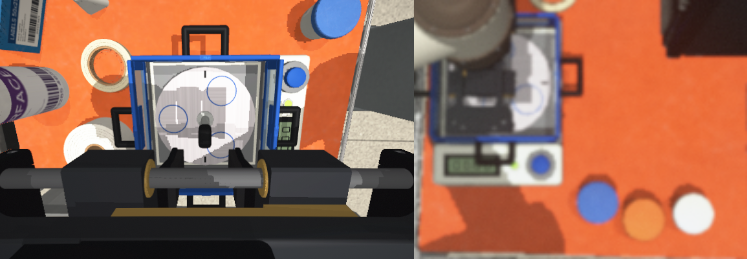

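To row units: 7 mm is 0.14, 25 mm is 0.5.

```bash
python3 steer.py '[0.14,0.26,0,0,0,0,0.22,0.42,0,0,0,0,0.22,0.42,0,0,0,0,0.22,0.42,0,0,0,0,0.22,0.42,0,0,0,0,0.14,0.26,0.2,0,0,0,0.066,0.106,0.4,0,0,0,0,0,0.5,0,0,0,0,0,0.5,0,0,0,0,0,0.36,0,0,0,0,0,0,0,0,0,0,0,0,0,0,0]' 0;  python3 go.py -115 -60 100 -1.571 b
```

```text
t: 34.78
tcp_pos: [480.3, 16.8, 118.6]
tcp_rot: [[0.02, -1.0, -0.003], [-1.0, -0.02, -0.002], [0.001, 0.003, -1.0]]
force: [0.9, 0.5, 0.5]
gripper_width: 0.2
gripper_force: 0.0
t34.8 shift [-0.6 -0.9 18.6] rz -0.002 tilt [-0. -0.] q [ 0.4  0.3 -0.5  0.  -0.8 -0.3] F [0.9 0.5 0.5]
```

To row units: 8 mm is 0.16, 7 mm is 0.14.

```bash
python3 steer.py '[-0.012,-0.018,0.16,0,0,0,0,0,0.14,0,0,0,0,0,0.06,0,0,0,0,0,0.04,0,0,0,0,0,0.04,0,0,0,0,0,0.02,0,0,0,0,0,0.02,0,0,0,0,0,0,0,0,0,0,0,0,0,0,0,0,0,0,0,0,0]'
```

```text
t: 35.62
tcp_pos: [481.8, 17.8, 95.8]
tcp_rot: [[0.02, -1.0, 0.0], [-1.0, -0.02, 0.0], [-0.0, -0.0, -1.0]]
force: [-2.4, 0.5, 3.1]
gripper_width: 0.5
gripper_force: 1.8
```

```bash
python3 steer.py '[0,0,0.02,0,0,0,0,0,0.02,0,0,0,0,0,0,0,0,0,0,0,0,0,0,0,0,0,0,0,0,0]' && python3 steer.py '[0,0,-0.1,0,0,0,0,0,-0.2,0,0,0,0,0,-0.4,0,0,0,0,0,-0.4,0,0,0,0,0,-0.5,0,0,0,0,0,-0.5,0,0,0,0,0,-0.5,0,0,0,0,0,-0.4,0,0,0,0,0,0,0,0,0,0,0,0,0,0,0]' 87
python3 - <<'E'
from h import *
S=env.read_camera("scene");T=env.read_camera("top")
crop(T["img"],250,160,430,300,2.2,"t2.png")
a=cv2.resize(S["img"][150:290,225:445],(484,308));b=cv2.resize(T["img"][195:300,330:430],(293,308))
cv2.imwrite("pics/c3.png",np.hstack([a,b])[:,:,::-1])
E
python3 go.py 433 -62 80 -1.571
```

```text
t: 36.03
tcp_pos: [481.9, 17.8, 95.2]
tcp_rot: [[0.021, -1.0, 0.0], [-1.0, -0.021, -0.0], [0.0, -0.0, -1.0]]
force: [-5.6, 0.5, 14.5]
gripper_width: 0.4
gripper_force: 7.5
t: 36.87
tcp_pos: [482.5, 17.9, 244.4]
tcp_rot: [[0.02, -1.0, 0.003], [-1.0, -0.02, 0.001], [-0.001, -0.003, -1.0]]
force: [-0.3, -0.6, -0.9]
gripper_width: 59.2
gripper_force: 0.0
t37.0 shift [ 78.7  49.6 162.6] rz 0.020 tilt [-0. -0.] q [ 0.4  0.1 -0.3 -0.  -1.1 -0.3] F [ 0.7  0.2 -0. ]
```

View pics/c3.png

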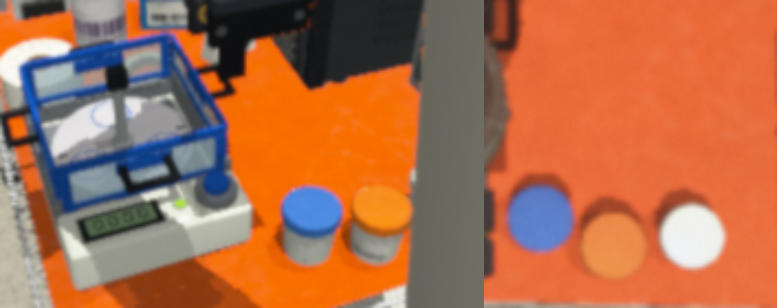

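```bash
cat > cups.py <<'E'
from h import *
np.set_printoptions(suppress=True,precision=1)
W=env.read_camera("wrist");T=env.read_camera("top")
def find(c,n,lo,hi,zt,g,r):
    p=proj(c,(*g,zt)); 
    m=cv2.inRange(cv2.cvtColor(c["img"],cv2.COLOR_RGB2HSV),lo,hi)
    m=cv2.morphologyEx(m,cv2.MORPH_OPEN,np.ones((3,3)))
    k=np.zeros_like(m);cv2.circle(k,tuple(int(v) for v in p),r,255,-1);m&=k
    cs=cv2.findContours(m,0,1)[0]
    if not cs: print(n,"none near",p);return
    q=max(cs,key=cv2.contourArea)
    (x,y),rad=cv2.minEnclosingCircle(q);e=cv2.fitEllipse(q)
    print(n,"exp",p,"ell",np.array(e[0]),np.array(e[1]),"enc r %.1f"%rad,"->",onz(c,e[0],zt)[:2],onz(c,(x,y),zt)[:2])
for nm,c,r in(("W",W,75),("T",T,18)):
    print(nm)
    find(c,"blue",(104,90,50),(125,255,255),64,(433,-62),r)
    find(c,"orange",(10,100,60),(20,255,255),64,(411,-124),r)
    find(c,"white",(0,0,150),(180,60,255),70,(421,-190),r)
E
python3 cups.py
```

```text
W
blue exp [371.2  98.6] ell [371.4  99.1] [58.9 62.2] enc r 31.5 -> [432.8 -61.5] [433.2 -61.8]
orange exp [400.7  25.1] ell [391.6  41. ] [ 95.4 122.6] enc r 68.8 -> [ 417.9 -111.2] [ 423.9 -110.9]
white none near [397.3 -67.8]
T
blue exp [349.  268.9] ell [348.8 268.9] [20.1 20.5] enc r 10.6 -> [433.2 -61.5] [433.2 -61.7]
orange exp [373.8 278.5] ell [373.7 278.4] [21.7 22.3] enc r 11.6 -> [ 411.2 -123.8] [ 411.1 -123.3]
white exp [400.7 275. ] ell [400.4 275. ] [20.3 21.1] enc r 11.0 -> [ 421.  -189.4] [ 421.2 -189.7]
```

```bash
python3 go.py 433 -61.7 62 -1.549; python3 steer.py '[0.16,0.1,0,0,0,0,0.3,0.2,0,0,0,0,0.36,0.24,0,0,0,0,0.36,0.24,0.1,0,0,0,0.26,0.14,0.2,0,0,0,0.13,0.07,0.4,0,0,0,0,0,0.5,0,0,0,0,0,0.5,0,0,0,0,0,0.5,0,0,0,0,0,0.4,0,0,0,0,0,0,0,0,0,0,0,0,0,0,0]' 87;  python3 go.py 433 -61.7 62 -1.549
```

```text
t37.1 shift [ 78.2  49.4 180.4] rz -0.002 tilt [-0. -0.] q [ 0.4  0.1 -0.3 -0.  -1.1 -0.3] F [ 0.7 -0.1  0.9]
t: 38.07
tcp_pos: [432.7, -62.7, 113.1]
tcp_rot: [[0.019, -1.0, -0.003], [-1.0, -0.019, -0.001], [0.001, 0.003, -1.0]]
force: [0.4, 0.0, 0.3]
gripper_width: 87.0
gripper_force: 0.0
t38.1 shift [-1.  -0.5 51.1] rz -0.002 tilt [-0. -0.] q [ 0.2  0.2 -0.6  0.  -0.7 -0.2] F [0.4 0.  0.3]
```

```bash
python3 steer.py '[-0.01,0,0.16,0,0,0,0,0,0.24,0,0,0,0,0,0.24,0,0,0,0,0,0.2,0,0,0,0,0,0.12,0,0,0,0,0,0.06,0,0,0,0,0,0,0,0,0,0,0,0,0,0,0]' 87 && python3 steer.py '[0,0,0,0,0,0,0,0,0,0,0,0,0,0,0,0,0,0,0,0,0,0,0,0,0,0,0,0,0,0,0,0,0,0,0,0,0,0,0,0,0,0]' 0 &&  python3 steer.py '[0,0,-0.08,0,0,0,0,0,-0.16,0,0,0,0,0,-0.3,0,0,0,0,0,-0.4,0,0,0,0,0,-0.5,0,0,0,0,0,-0.5,0,0,0,0,0,-0.5,0,0,0,0,0,-0.5,0,0,0,0,0,-0.4,0,0,0,0,0,-0.16,0,0,0,0,0,0,0,0,0,0,0,0,0,0,0]'; python3 go.py -23.5 40.7 230 -1.571 b
```

```text
t: 38.73
tcp_pos: [434.4, -61.2, 63.1]
tcp_rot: [[0.02, -1.0, 0.001], [-1.0, -0.02, 0.0], [-0.0, -0.001, -1.0]]
force: [1.2, 0.5, -0.1]
gripper_width: 87.2
gripper_force: 0.0
t: 39.32
tcp_pos: [433.8, -61.3, 62.6]
tcp_rot: [[0.02, -1.0, -0.0], [-1.0, -0.02, -0.0], [0.0, 0.0, -1.0]]
force: [-1.3, 0.3, 1.6]
gripper_width: 57.3
gripper_force: 30.0
t: 40.32
tcp_pos: [433.3, -61.2, 237.0]
tcp_rot: [[0.02, -1.0, -0.001], [-1.0, -0.02, 0.001], [-0.001, 0.001, -1.0]]
force: [-0.5, -0.1, -1.2]
gripper_width: 56.9
gripper_force: 30.0
t40.3 shift [-178.5 -140.7    7. ] rz -0.002 tilt [-0.  0.] q [ 0.2  0.1 -0.4 -0.  -1.1 -0.2] F [-0.5 -0.1 -1.2]
```

```bash
python3 steer.py '[-0.13,-0.1,0,0,0,0,-0.24,-0.2,0,0,0,0,-0.36,-0.284,0,0,0,0,-0.36,-0.284,0,0,0,0,-0.36,-0.284,0,0,0,0,-0.36,-0.284,0,0,0,0,-0.36,-0.284,0,0,0,0,-0.36,-0.284,0,0,0,0,-0.36,-0.284,0,0,0,0,-0.36,-0.284,0,0,0,0,-0.2,-0.15,0,0,0,0,-0.12,-0.092,0,0,0,0]' && python3 steer.py '[0,0,0,0,0,0,0,0,0,0,0,0,0,0,0,0,0,0]'; python3 go.py -23.5 40.7 113 -1.571 b
```

```text
t: 41.32
tcp_pos: [571.7, 122.1, 235.6]
tcp_rot: [[0.022, -1.0, -0.003], [-1.0, -0.022, -0.001], [0.001, 0.003, -1.0]]
force: [-0.1, -0.5, -1.1]
gripper_width: 57.3
gripper_force: 30.0
t: 41.57
tcp_pos: [570.4, 119.4, 237.4]
tcp_rot: [[0.019, -1.0, -0.001], [-1.0, -0.019, -0.0], [0.0, 0.001, -1.0]]
force: [-0.4, 0.4, -1.2]
gripper_width: 57.3
gripper_force: 30.0
t41.6 shift [ -0.7  -0.2 124.4] rz -0.002 tilt [-0. -0.] q [ 0.5  0.3 -0.1 -0.  -1.1 -0.5] F [-0.4  0.4 -1.2]
```

```bash
python3 steer.py '[-0.01,0,0.1,0,0,0,0,0,0.2,0,0,0,0,0,0.28,0,0,0,0,0,0.32,0,0,0,0,0,0.32,0,0,0,0,0,0.32,0,0,0,0,0,0.3,0,0,0,0,0,0.24,0,0,0,0,0,0.16,0,0,0,0,0,0.12,0,0,0,0,0,0.06,0,0,0,0,0,0,0,0,0]' && python3 steer.py '[0,0,0,0,0,0,0,0,0,0,0,0,0,0,0.02,0,0,0,0,0,0.02,0,0,0,0,0,0,0,0,0,0,0,0,0,0,0]'
```

```text
t: 42.57
tcp_pos: [570.8, 120.3, 116.1]
tcp_rot: [[0.02, -1.0, -0.001], [-1.0, -0.02, -0.0], [0.0, 0.001, -1.0]]
force: [-0.6, -1.0, -0.6]
gripper_width: 57.1
gripper_force: 30.0
t: 43.07
tcp_pos: [571.0, 120.6, 114.6]
tcp_rot: [[0.02, -1.0, 0.0], [-1.0, -0.02, 0.0], [-0.0, -0.0, -1.0]]
force: [-0.1, 0.1, -1.9]
gripper_width: 57.1
gripper_force: 30.0
```

```bash
python3 steer.py '[0,0,0.016,0,0,0,0,0,0.016,0,0,0,0,0,0.008,0,0,0,0,0,0,0,0,0,0,0,0,0,0,0,0,0,0,0,0,0]'
```

```text
t: 43.57
tcp_pos: [571.0, 120.6, 112.7]
tcp_rot: [[0.02, -1.0, 0.0], [-1.0, -0.02, -0.0], [0.0, -0.0, -1.0]]
force: [-1.1, 0.4, 0.3]
gripper_width: 57.2
gripper_force: 30.0
```

To row units: -25 mm is -0.5, -23 mm is -0.46.

```bash
python3 steer.py '[0,0,0,0,0,0,0,0,0,0,0,0,0,0,0,0,0,0]' 69 && python3 steer.py '[0,0,-0.08,0,0,0,0,0,-0.16,0,0,0,0,0,-0.3,0,0,0,0,0,-0.4,0,0,0,0,0,-0.5,0,0,0,0,0,-0.5,0,0,0,0,0,-0.46,0,0,0,0,0,0,0,0,0,0,0,0,0,0,0]'; python3 go.py 411.3 -123.9 230 -1.549; python3 cups.py | tail -3
```

```text
t: 43.82
tcp_pos: [571.1, 120.6, 112.6]
tcp_rot: [[0.02, -1.0, 0.0], [-1.0, -0.02, 0.0], [-0.0, -0.0, -1.0]]
force: [0.4, -0.2, -0.5]
gripper_width: 67.0
gripper_force: 0.0
t: 44.57
tcp_pos: [571.7, 120.9, 235.1]
tcp_rot: [[0.02, -1.0, 0.004], [-1.0, -0.02, 0.002], [-0.002, -0.004, -1.0]]
force: [0.5, 0.1, -1.1]
gripper_width: 68.7
gripper_force: 0.0
t44.6 shift [241.5 165.3   3.8] rz -0.002 tilt [0. 0.] q [ 0.5  0.3 -0.1  0.  -1.1 -0.5] F [ 0.5  0.1 -1.1]
blue none near [349.  268.9]
orange exp [373.8 278.5] ell [373.8 278.6] [22.  22.8] enc r 11.8 -> [ 410.8 -124.1] [ 410.8 -124.3]
white exp [400.7 275. ] ell [400.5 275. ] [20.4 21.1] enc r 11.0 -> [ 421.  -189.4] [ 421.2 -189.7]
```

```bash
python3 steer.py '[0.2,0.14,0,0,0,0,0.36,0.24,0,0,0,0,0.48,0.33,0,0,0,0,0.48,0.33,0,0,0,0,0.48,0.33,0,0,0,0,0.48,0.33,0,0,0,0,0.48,0.33,0,0,0,0,0.48,0.33,0,0,0,0,0.48,0.33,0,0,0,0,0.44,0.3,0,0,0,0,0.3,0.2,0,0,0,0,0.166,0.116,0,0,0,0]' 87 && python3 steer.py '[0,0,0.2,0,0,0,0,0,0.4,0,0,0,0,0,0.5,0,0,0,0,0,0.5,0,0,0,0,0,0.4,0,0,0,0,0,0.2,0,0,0,0,0,0,0,0,0,0,0,0,0,0,0]';python3 cups.py; python3 go.py 411.1 -124 62 -1.549
```

```text
t: 45.67
tcp_pos: [408.1, -125.6, 231.7]
tcp_rot: [[0.018, -1.0, -0.002], [-1.0, -0.018, 0.0], [-0.0, 0.002, -1.0]]
force: [0.0, 0.3, -0.7]
gripper_width: 86.8
gripper_force: 0.0
t: 46.33
tcp_pos: [410.2, -124.1, 122.0]
tcp_rot: [[0.02, -1.0, -0.002], [-1.0, -0.02, -0.0], [0.0, 0.002, -1.0]]
force: [0.6, 0.1, -0.9]
gripper_width: 87.1
gripper_force: 0.0
W
blue none near [282.3 307.4]
orange exp [316.  222.5] ell [317.6 222.5] [ 89.2 133. ] enc r 74.8 -> [ 410. -124.] [ 411.7 -125.7]
white exp [300.6 116.1] ell [301.7 115.3] [90.5 93.9] enc r 47.5 -> [ 420.4 -190.4] [ 420.4 -190.4]
T
blue none near [349.  268.9]
orange none near [373.8 278.5]
white none near [400.7 275. ]
t46.4 shift [-0.   0.2 61.2] rz -0.001 tilt [ 0. -0.] q [ 0.1  0.2 -0.6  0.  -0.8 -0.1] F [-0.6  0.1  0. ]
```

To row units: 14 mm is 0.28, 12 mm is 0.24.

```bash
python3 steer.py '[0,0,0.2,0,0,0,0,0,0.28,0,0,0,0,0,0.28,0,0,0,0,0,0.24,0,0,0,0,0,0.14,0,0,0,0,0,0.08,0,0,0,0,0,0,0,0,0,0,0,0,0,0,0]' 87 && python3 steer.py '[0,0,0,0,0,0,0,0,0,0,0,0,0,0,0,0,0,0,0,0,0,0,0,0,0,0,0,0,0,0,0,0,0,0,0,0,0,0,0,0,0,0]' 0 &&  python3 steer.py '[0,0,-0.08,0,0,0,0,0,-0.16,0,0,0,0,0,-0.3,0,0,0,0,0,-0.4,0,0,0,0,0,-0.5,0,0,0,0,0,-0.5,0,0,0,0,0,-0.5,0,0,0,0,0,-0.5,0,0,0,0,0,-0.4,0,0,0,0,0,-0.16,0,0,0,0,0,0,0,0,0,0,0,0,0,0,0]'; python3 go.py -23.5 -40.7 235 -1.571 b
```

```text
t: 47.1
tcp_pos: [411.1, -124.0, 62.1]
tcp_rot: [[0.02, -1.0, 0.001], [-1.0, -0.02, -0.0], [0.0, -0.001, -1.0]]
force: [-0.0, -0.0, -0.9]
gripper_width: 87.1
gripper_force: 0.0
t: 47.68
tcp_pos: [410.7, -124.0, 61.7]
tcp_rot: [[0.02, -1.0, 0.0], [-1.0, -0.02, -0.0], [0.0, -0.0, -1.0]]
force: [-0.8, 0.2, 1.4]
gripper_width: 57.6
gripper_force: 30.3
t: 48.68
tcp_pos: [409.9, -123.9, 236.1]
tcp_rot: [[0.02, -1.0, -0.001], [-1.0, -0.02, 0.001], [-0.001, 0.001, -1.0]]
force: [0.1, -0.2, -1.2]
gripper_width: 57.1
gripper_force: 30.3
t48.7 shift [-159.3 -165.4    1.1] rz -0.002 tilt [-0.  0.] q [ 0.1  0.1 -0.5 -0.  -1.1 -0.1] F [ 0.1 -0.2 -1.2]
```

```bash
python3 steer.py '[-0.1,-0.104,0,0,0,0,-0.2,-0.208,0,0,0,0,-0.32,-0.332,0,0,0,0,-0.32,-0.332,0,0,0,0,-0.32,-0.332,0,0,0,0,-0.32,-0.332,0,0,0,0,-0.32,-0.332,0,0,0,0,-0.32,-0.332,0,0,0,0,-0.32,-0.332,0,0,0,0,-0.32,-0.332,0,0,0,0,-0.206,-0.208,0,0,0,0,-0.12,-0.132,0,0,0,0]' && python3 steer.py '[0,0,0,0,0,0,0,0,0,0,0,0,0,0,0,0,0,0]'; python3 go.py -23.5 -40.7 112 -1.571 b
```

```text
t: 49.68
tcp_pos: [574.0, 40.9, 234.4]
tcp_rot: [[0.022, -1.0, -0.003], [-1.0, -0.022, -0.001], [0.001, 0.003, -1.0]]
force: [-0.2, -0.4, -0.3]
gripper_width: 57.2
gripper_force: 30.3
t: 49.93
tcp_pos: [572.1, 38.3, 236.0]
tcp_rot: [[0.02, -1.0, -0.001], [-1.0, -0.02, -0.0], [0.0, 0.002, -1.0]]
force: [-0.2, -0.4, -0.5]
gripper_width: 56.9
gripper_force: 30.3
t49.9 shift [ -0.4  -0.3 124. ] rz -0.002 tilt [-0. -0.] q [ 0.3  0.3 -0.1 -0.  -1.1 -0.3] F [-0.2 -0.4 -0.5]
```

Contact should come at TCP z of about 111.8.

```bash
python3 steer.py '[0,0,0.1,0,0,0,0,0,0.2,0,0,0,0,0,0.28,0,0,0,0,0,0.32,0,0,0,0,0,0.32,0,0,0,0,0,0.32,0,0,0,0,0,0.3,0,0,0,0,0,0.24,0,0,0,0,0,0.16,0,0,0,0,0,0.12,0,0,0,0,0,0.06,0,0,0,0,0,0,0,0,0]' && python3 steer.py '[0,0,0,0,0,0,0,0,0.02,0,0,0,0,0,0.02,0,0,0,0,0,0.016,0,0,0,0,0,0,0,0,0,0,0,0,0,0,0]'
```

```text
t: 50.93
tcp_pos: [572.5, 38.4, 115.1]
tcp_rot: [[0.02, -1.0, -0.001], [-1.0, -0.02, -0.0], [0.0, 0.001, -1.0]]
force: [0.1, 0.6, -0.3]
gripper_width: 56.9
gripper_force: 30.3
t: 51.43
tcp_pos: [572.8, 38.6, 112.9]
tcp_rot: [[0.02, -1.0, 0.0], [-1.0, -0.02, 0.0], [-0.0, -0.0, -1.0]]
force: [-1.1, -0.2, -0.7]
gripper_width: 56.9
gripper_force: 30.3
```

```bash
python3 steer.py '[0,0,0.012,0,0,0,0,0,0.012,0,0,0,0,0,0.004,0,0,0,0,0,0,0,0,0,0,0,0,0,0,0]' && python3 steer.py '[0,0,0,0,0,0,0,0,0,0,0,0,0,0,0,0,0,0]' 69 && python3 steer.py '[0,0,-0.08,0,0,0,0,0,-0.16,0,0,0,0,0,-0.3,0,0,0,0,0,-0.4,0,0,0,0,0,-0.5,0,0,0,0,0,-0.5,0,0,0,0,0,-0.46,0,0,0,0,0,0,0,0,0,0,0,0,0,0,0]'; python3 go.py 420.8 -189.9 230 -1.549; python3 cups.py | tail -1
```

```text
t: 51.85
tcp_pos: [572.8, 38.6, 111.7]
tcp_rot: [[0.02, -1.0, 0.0], [-1.0, -0.02, -0.0], [0.0, -0.0, -1.0]]
force: [-1.1, 0.1, 3.1]
gripper_width: 57.3
gripper_force: 30.3
t: 52.1
tcp_pos: [572.7, 38.6, 111.1]
tcp_rot: [[0.02, -1.0, -0.0], [-1.0, -0.02, 0.0], [-0.0, 0.0, -1.0]]
force: [0.1, 0.2, -0.3]
gripper_width: 66.6
gripper_force: 0.0
t: 52.85
tcp_pos: [573.5, 38.8, 233.7]
tcp_rot: [[0.02, -1.0, 0.004], [-1.0, -0.02, 0.002], [-0.001, -0.004, -1.0]]
force: [0.4, 0.0, -0.7]
gripper_width: 68.9
gripper_force: 0.0
t52.9 shift [225.6 157.2   2.7] rz -0.002 tilt [0. 0.] q [ 0.3  0.3 -0.1  0.  -1.1 -0.3] F [ 0.4  0.  -0.7]
white exp [400.7 275. ] ell [400.4 275. ] [20.4 21. ] enc r 10.8 -> [ 421.1 -189.3] [ 421.4 -189.4]
```

```bash
python3 steer.py '[0.16,0.12,0,0,0,0,0.32,0.22,0,0,0,0,0.44,0.31,0,0,0,0,0.44,0.31,0,0,0,0,0.44,0.31,0,0,0,0,0.44,0.31,0,0,0,0,0.44,0.31,0,0,0,0,0.44,0.31,0,0,0,0,0.44,0.31,0,0,0,0,0.44,0.3,0,0,0,0,0.32,0.22,0,0,0,0,0.192,0.114,0,0,0,0]' 87 && python3 steer.py '[0,0,0.2,0,0,0,0,0,0.4,0,0,0,0,0,0.4,0,0,0,0,0,0.4,0,0,0,0,0,0.4,0,0,0,0,0,0.2,0,0,0,0,0,0,0,0,0,0,0,0,0,0,0]';python3 cups.py; python3 go.py 421 -189.9 68 -1.549
```

```text
t: 53.95
tcp_pos: [417.6, -191.6, 230.5]
tcp_rot: [[0.018, -1.0, -0.003], [-1.0, -0.018, 0.0], [-0.0, 0.003, -1.0]]
force: [0.0, 0.7, 0.1]
gripper_width: 87.2
gripper_force: 0.0
t: 54.62
tcp_pos: [419.7, -190.2, 130.7]
tcp_rot: [[0.02, -1.0, -0.002], [-1.0, -0.02, -0.0], [0.0, 0.002, -1.0]]
force: [0.4, 0.2, 0.7]
gripper_width: 87.1
gripper_force: 0.0
W
blue none near [296.5 377.4]
orange exp [327.7 306. ] ell [312.9 299.5] [ 18.4 198. ] enc r 64.9 -> [ 421.6 -129.1] [ 419.1 -129.9]
white exp [315.3 221.2] ell [316.1 216.7] [78.2 83.4] enc r 42.8 -> [ 420.6 -193.1] [ 420.3 -193.9]
T
blue none near [349.  268.9]
orange none near [373.8 278.5]
white exp [400.7 275. ] ell [398.  275.1] [30.1 36.5] enc r 18.0 -> [ 420.7 -183.4] [ 421.  -188.3]
t54.7 shift [-0.4 -0.2 64. ] rz -0.001 tilt [ 0. -0.] q [-0.1  0.2 -0.5  0.  -0.8  0.1] F [ 0.9 -0.2 -0.4]
```

Units first: shifts go in units of 50 mm. So 14 mm is 0.28, 13 mm is 0.26.

```bash
python3 steer.py '[0,0,0.2,0,0,0,0,0,0.28,0,0,0,0,0,0.28,0,0,0,0,0,0.26,0,0,0,0,0,0.16,0,0,0,0,0,0.1,0,0,0,0,0,0,0,0,0,0,0,0,0,0,0]' 87 && python3 steer.py '[0,0,0,0,0,0,0,0,0,0,0,0,0,0,0,0,0,0,0,0,0,0,0,0,0,0,0,0,0,0,0,0,0,0,0,0,0,0,0,0,0,0]' 0 &&  python3 steer.py '[0,0,-0.08,0,0,0,0,0,-0.16,0,0,0,0,0,-0.3,0,0,0,0,0,-0.4,0,0,0,0,0,-0.5,0,0,0,0,0,-0.5,0,0,0,0,0,-0.5,0,0,0,0,0,-0.5,0,0,0,0,0,-0.4,0,0,0,0,0,-0.16,0,0,0,0,0,0,0,0,0,0,0,0,0,0,0]'; python3 go.py 47 0 243 -1.571 b
```

```text
t: 55.38
tcp_pos: [420.6, -190.2, 67.9]
tcp_rot: [[0.02, -1.0, 0.001], [-1.0, -0.02, -0.0], [0.0, -0.001, -1.0]]
force: [1.1, -0.2, -0.8]
gripper_width: 87.1
gripper_force: 0.0
t: 55.97
tcp_pos: [420.2, -190.2, 67.5]
tcp_rot: [[0.02, -1.0, 0.0], [-1.0, -0.02, -0.0], [0.0, -0.0, -1.0]]
force: [-0.4, 0.6, 1.4]
gripper_width: 52.8
gripper_force: 30.5
t: 56.97
tcp_pos: [419.5, -189.9, 241.9]
tcp_rot: [[0.02, -1.0, -0.001], [-1.0, -0.02, 0.001], [-0.001, 0.0, -1.0]]
force: [-0.5, 0.4, -0.8]
gripper_width: 53.5
gripper_force: 30.5
t57.0 shift [-266.4 -227.6   -1. ] rz -0.002 tilt [-0.  0.] q [-0.1  0.1 -0.4 -0.  -1.1  0.1] F [-0.5  0.4 -0.8]
```

```bash
python3 steer.py '[-0.16,-0.14,0,0,0,0,-0.28,-0.24,0,0,0,0,-0.37,-0.316,0,0,0,0,-0.37,-0.316,0,0,0,0,-0.37,-0.316,0,0,0,0,-0.37,-0.316,0,0,0,0,-0.37,-0.316,0,0,0,0,-0.37,-0.316,0,0,0,0,-0.37,-0.316,0,0,0,0,-0.37,-0.316,0,0,0,0,-0.37,-0.316,0,0,0,0,-0.37,-0.316,0,0,0,0]' && python3 steer.py '[-0.37,-0.316,0,0,0,0,-0.37,-0.316,0,0,0,0,-0.28,-0.24,0,0,0,0,-0.168,-0.14,0,0,0,0,0,0,0,0,0,-0.1,0,0,0,0,0,-0.115,0,0,0,0,0,-0.115,0,0,0,0,0,-0.115,0,0,0,0,0,-0.115,0,0,0,0,0,-0.115,0,0,0,0,0,-0.115,0,0,0,0,0,-0.115]' && python3 steer.py '[0,0,0,0,0,-0.115,0,0,0,0,0,-0.115,0,0,0,0,0,-0.115,0,0,0,0,0,-0.115,0,0,0,0,0,-0.115,0,0,0,0,0,-0.091,0,0,0,0,0,0,0,0,0,0,0,0,0,0,0,0,0,0]'; python3 go.py 47 0 118 0 b
```

```text
t: 57.97
tcp_pos: [593.0, 21.9, 239.9]
tcp_rot: [[0.02, -1.0, -0.004], [-1.0, -0.02, -0.001], [0.001, 0.004, -1.0]]
force: [0.9, -0.1, -0.1]
gripper_width: 53.1
gripper_force: 30.5
t: 58.97
tcp_pos: [641.6, 80.8, 240.6]
tcp_rot: [[0.802, -0.597, -0.003], [-0.597, -0.802, -0.001], [-0.002, 0.002, -1.0]]
force: [0.3, -0.7, -0.8]
gripper_width: 53.3
gripper_force: 30.5
t: 59.72
tcp_pos: [642.0, 80.8, 241.5]
tcp_rot: [[1.0, 0.018, -0.001], [0.018, -1.0, -0.0], [-0.001, 0.0, -1.0]]
force: [-0.4, 0.6, -0.3]
gripper_width: 53.5
gripper_force: 30.5
t59.7 shift [ -0.   -0.2 123.5] rz -0.004 tilt [-0. -0.] q [ 0.4  0.4  0.1 -0.  -1.2  1.2] F [-0.4  0.6 -0.3]
```

To row units: 10 mm is 0.2, 8 mm is 0.16.

```bash
python3 steer.py '[-0.02,0,0.1,0,0,0,0,0,0.2,0,0,0,0,0,0.28,0,0,0,0,0,0.32,0,0,0,0,0,0.32,0,0,0,0,0,0.32,0,0,0,0,0,0.3,0,0,0,0,0,0.24,0,0,0,0,0,0.16,0,0,0,0,0,0.1,0,0,0,0,0,0.06,0,0,0,0,0,0,0,0,0]' && python3 steer.py '[0,0,0,0,0,0,0,0,0.02,0,0,0,0,0,0.02,0,0,0,0,0,0.016,0,0,0,0,0,0,0,0,0,0,0,0,0,0,0]'
```

```text
t: 60.72
tcp_pos: [641.1, 80.7, 121.8]
tcp_rot: [[1.0, 0.02, -0.001], [0.02, -1.0, -0.0], [-0.001, 0.0, -1.0]]
force: [-0.4, 0.0, -1.0]
gripper_width: 52.8
gripper_force: 30.5
t: 61.22
tcp_pos: [641.3, 80.7, 119.7]
tcp_rot: [[1.0, 0.02, 0.0], [0.02, -1.0, 0.0], [0.0, -0.0, -1.0]]
force: [-0.1, -0.5, -1.7]
gripper_width: 53.4
gripper_force: 30.5
```

To row units: 0.8 mm is 0.016, 0.6 mm is 0.012.

```bash
python3 steer.py '[0,0,0.016,0,0,0,0,0,0.016,0,0,0,0,0,0.012,0,0,0,0,0,0.004,0,0,0,0,0,0,0,0,0,0,0,0,0,0,0]' && python3 steer.py '[0,0,0,0,0,0,0,0,0,0,0,0,0,0,0,0,0,0]' 66 && python3 steer.py '[0,0,-0.08,0,0,0,0,0,-0.16,0,0,0,0,0,-0.3,0,0,0,0,0,-0.4,0,0,0,0,0,-0.5,0,0,0,0,0,-0.5,0,0,0,0,0,-0.5,0,0,0,-0.4,0,-0.4,0,0,0,-0.6,0,0,0,0,0,-0.7,0,0,0,0,0,-0.7,0,0,0,0,0,-0.6,0,0,0,0,0]' && python3 steer.py '[-0.4,0,-0.6,0,0,0,0,0,-0.6,0,0,0,0,0,-0.4,0,0,0,0,0,0,0,0,0,0,0,0,0,0,0]'
python3 - <<'E'
from h import *
W=env.read_camera("wrist");S=env.read_camera("scene");T=env.read_camera("top")
cv2.imwrite("pics/f1.png",np.hstack([cv2.resize(W["img"],(490,306)),cv2.resize(S["img"][140:280,200:340],(306,306))])[:,:,::-1])
E
```

```text
t: 61.72
tcp_pos: [641.5, 80.8, 117.5]
tcp_rot: [[1.0, 0.02, 0.001], [0.02, -1.0, 0.0], [0.001, -0.0, -1.0]]
force: [0.4, -0.3, 1.9]
gripper_width: 53.3
gripper_force: 30.5
t: 61.97
tcp_pos: [641.2, 80.7, 116.9]
tcp_rot: [[1.0, 0.02, -0.0], [0.02, -1.0, 0.0], [-0.0, -0.0, -1.0]]
force: [0.5, -0.4, 0.2]
gripper_width: 63.4
gripper_force: 0.0
t: 62.97
tcp_pos: [489.3, 77.3, 259.9]
tcp_rot: [[1.0, 0.02, 0.001], [0.02, -1.0, 0.001], [0.001, -0.001, -1.0]]
force: [-0.3, 0.8, 0.4]
gripper_width: 66.1
gripper_force: 0.0
t: 63.38
tcp_pos: [471.5, 77.5, 341.2]
tcp_rot: [[1.0, 0.02, 0.004], [0.02, -1.0, 0.002], [0.004, -0.002, -1.0]]
force: [0.5, -0.7, -0.5]
gripper_width: 66.0
gripper_force: 0.0
```

View pics/f1.png

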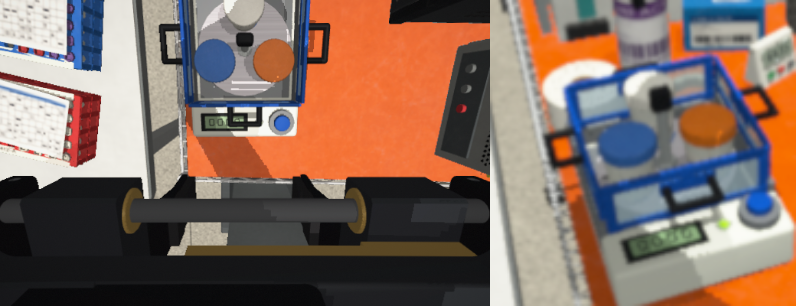

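```bash
python3 -c "
from station import env
print(env.sign_off())"
```

```text
the job is handed in; nothing more can be done
None
```

The job is handed in at 63 s of the allowed 208 s. All four panels are fully up, the pan is home on its pegs, the balance was zeroed empty, and all three cups (blue, orange, white) stand upright on the pan.

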